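Load the indexing fixture and hold its plunger out

TASK

Stand the two plain round blanks from the parts tray in the two empty pockets of the indexing fixture's dial, one in each and right down on the bottom. Then take the black knob of the spring index plunger, pull it straight up as far as it goes so that the pin is clear of its bush, and finish while still holding it there, so that I can turn the dial. Do not turn the dial yourself, and leave the blanks already loaded, the other pieces in the tray and the tools on the bench where they are.

Things in the scene. Friction and masses are not known exactly. Their poses are not given: they have to be found in the camera images.
- blank_a: one of the two blanks to load: plain round steel blank, a solid cylinder 24 mm in diameter and 50 mm long with slightly broken edges, about 0.18 kg; origin at the middle of the cylinder, z along its axis. It stands upright in the parts tray, its place among the four pieces there varies
- blank_b: the other blank to load, the same as blank_a; either may go in either pocket
- tray: shallow square aluminium parts tray, fixed, 190 x 190 mm, rim 14 mm high, walls and floor 3 mm (pieces stand on the floor, 3 mm above the bench). Origin at the centre of its underside, x and y along its sides. Four pieces stand in it, one within 9 mm of each point 40 mm either way from the centre along x and y
- hex_piece: short hexagonal steel piece standing in the tray, 32 mm across flats, 26 mm high, origin at the centre of its underside; leave it
- square_bar: square steel bar standing in the tray, 22 x 22 mm, 64 mm high, origin at the centre of its underside; leave it
- fixture: indexing fixture, fixed: green round base, 210 mm (lugs and bracket reach 142 mm from its axis), with a steel dial, 190 mm in diameter, top face 54 mm above the bench; on it a middle nut 20 mm high and four pockets on a 110 mm circle. Origin on the dial's axis at bench level. A bracket, 32 mm wide, 100 mm high, on its -y side carries the upright plunger 78 mm from the axis. The two pockets away from it are empty
- pocket_1 (a point): middle of the floor of one empty pocket, 54 mm above the bench: a steel bush on the dial, bore upright, 27 mm in diameter, 16 mm deep, flared to 33 mm over the top 5 mm; rim 41 mm outside, 70 mm above the bench. A seated blank's middle is 25 mm above this point and it stands 34 mm out. 78 mm between neighbouring pockets
- pocket_2 (a point): the same for the other empty pocket
- blank_c: a blank that is already loaded, in a pocket next to the plunger: plain round steel blank, a solid cylinder 24 mm in diameter and 50 mm long with slightly broken edges, about 0.18 kg; origin at the middle of the cylinder, z along its axis; leave it
- blank_d: the other blank already loaded, like blank_c; leave it
- plunger (a joint): travel of the index plunger in m: 0 seated (its 10 mm pin is 8 mm deep in a bush on the dial, 10 mm high, and locks it), 0.014 pulled straight up to its stop. A spring draws it back: about 8 N to lift off, 15 N at the stop; let go, it snaps down
- plunger_knob (a point): middle of the plunger's black pull knob, an upright cylinder 30 mm in diameter and 20 mm high on a thinner neck; seated, it is 122 mm above the bench, its underside 8 mm above the nut on the bracket (top 104 mm above the bench). It rises with the plunger
- dial (a joint): angle of the dial about its upright axis in rad, 0 at the start; the seated pin lets it move about 0.02 either way, and with the pin out it turns when pushed sideways with some 7 N at a pocket
- file: flat file with a wooden handle, 335 mm long, lying on the bench, origin under its middle, x along it; leave it
- try_square: steel try square, 105 x 160 mm, lying flat, origin under the middle of its thick stock; leave it
- brush: wooden bench brush, 240 mm long, lying flat, origin under its middle, x along it; leave it
- oil_bottle: grey plastic bottle, 54 mm in diameter, 130 mm high, origin at the centre of its underside; leave it
Mind the look-alikes: they are no part of the job. Leave any pink or purple look-alike of the blank_b alone.

How it is judged:
By the outcome, as a careful person would: the job done as asked, in the order asked, and still so for the second after the job is handed in, while the arm keeps its last pose, push and grip.
It also fails if it takes over 62 s, if anything falls off the work surface, if the arm or the gripper's body presses on something with over 40 N, if the wrist force passes 120 N, or if a joint passes its speed limit or range.

ROBOT

A 7-joint arm with a two-finger parallel gripper is mounted at the origin on the work surface. World frame = base frame: x ahead of the robot, y to its left, z up, the work surface at z = 0. Lengths are in m, angles in degrees, forces in N, time in s.
With the tool pointing down it reaches from about 0.35 to 0.9 m from the base axis. Payload 8.1 kg.
Tool frame: the origin (TCP) lies midway between the tips of the shut fingers; the grasp point (between the pads) lies 19 mm behind it; x points along the fingers, z is the direction in which the jaws open and shut, and the axes are right-handed (so a half turn about x gives the same grasp; the last joint's range is limited). The gripper opens to 85 mm and grips with 20 to 120 N. Pads are 22 mm wide; open, the fingers measure 114 mm over their backs; the gripper's body (76 mm by 85 mm) begins 54 mm behind the grasp point. The pads swing forward as they close: fully open they stand 13 mm farther back than shut.
Start: joints at [65.168, 24.895, 1.432, 90.138, -0.665, 64.973, -4.303], TCP at [0.203, -0.591, 0.194] pointing down, gripper open.
Joint ranges: [-149.89, 149.89], [-25.12, 119.58], [-72.63, 75.52], [4.76, 147.25], [-75.54, 255.54], [6.69, 114.76], [-157.13, 157.13]. Speed limits (degrees/s): [127.2, 127.2, 172.46, 172.46, 180, 180, 180].

INTERFACE

Orientations are given as a 3x3 rotation matrix whose columns are the frame's x, y, z axes.
In Python, from plant import r gives the robot as it stands. The module is installed in compiled form; this text tells all that it offers.
- The arm moves only by the tool play_rows, never from a script. Its argument "steps" is text: rows parted by semicolons, each of 7 numbers parted by spaces: the shift along the tool's x, y, z in units of 40 mm (1.0 is 40 mm), then the turn, a rotation vector about the tool's x, y, z in units of 5 degrees (1.0 is 5 degrees), then the finger opening in mm, from 0 to 85.4. A call has 1 to 20 rows; each row is the pose to reach, as a shift and turn from the pose measured when the call began, along the tool's axes at that moment; what a row does not reach only later rows make up. A row lasts 1/12 s, in which the tool goes at most 41.7 mm and 7.16 degrees, less where a joint would pass 70% of its speed; a pose out of reach is approached as far as the arm can. A call with a gripper value outside its range is refused whole. The fingers move at their own pace and stop on an object; "grip_force" is the grip in N (left out, the last holds). Time passes only in rows, so rows that repeat a pose let the fingers close. It gives the time, the measured TCP pose, the force and the opening at its end, in the units of the state.
- r.read_state(): the state, without advancing time (a new reading comes with each control period).
- r.capture(name): name is "side" or "top" or "wrist"; returns a dict with "image" (384x512x3 uint8, blue, green, red), "fx", "fy", "cx", "cy" (pixels), "T" (4x4, takes a point from camera to world coordinates). Camera axes: x right, y up, looking along -z (the intrinsics and any distortion apply to the point x, -y, -z); pixel columns grow to the right and rows downward; lengths in m; the calibration is good to about 2 mm. A picture is of the moment at which its call begins. There is no depth.
- r.finish_job(): hands the job in, once; it reports no verdict.
The state is a dict: "t": time; "q": joint angles; "joint_vel": joint speeds; "effort": joint torques, N m; "tool_pos": TCP position; "orientation": TCP orientation; "ft_force": force on the tool from outside, world axes, zero at the start; "moment": the same for the moment, N m; "gripper_width": finger opening in m.
Only numpy, scipy, OpenCV 4.12 (cv2) and the standard library are available. Lean on these libraries where they do the work, as an engineer would, in place of code of your own. Each camera call takes 0.05 s, during which the arm holds its last target.

## Working session

There is one attempt and no reset: what is moved stays moved. The work goes in short steps, Python scripts to look and compute and a tool call to move; the robot and the scene stay as the last step left them, time stands still between calls to the robot, and variables do not carry over. Pictures are saved under pics/ and viewed, and the job is handed in when it is done.

Besides the shell and the picture viewer there is one more tool, called as name(argument=value, ...) on one line, values as JSON. play_rows: Moves the arm, as the interface text tells. Its arguments: {"type":"object","properties":{"steps":{"type":"string"},"grip_force":{"type":"number"}},"required":["steps"]}

```bash
mkdir -p pics; ls
python3 - <<'E'
from plant import r
import cv2,numpy as np
np.set_printoptions(precision=4,suppress=True)
s=r.read_state();print(s)
for n in("side","top","wrist"):
    c=r.capture(n);cv2.imwrite(f"pics/{n}0.png",c["image"]);print(n,c["fx"],c["fy"],c["cx"],c["cy"],[k for k in c]);print(np.array(c["T"]))
E
```

```text
pics
{'t': 0.0, 'q': array([65.1669, 24.9358,  1.4314, 90.1903, -0.6642, 64.9732, -4.305 ]), 'joint_vel': array([ 0.0241,  0.0317,  0.011 ,  0.0755, -0.021 ,  0.0214,  0.0967]), 'effort': array([  0.0006, -67.0465,   1.0255, -31.6211,   0.0156,   0.0125,
        -0.    ]), 'tool_pos': array([ 0.2028, -0.5906,  0.1928]), 'orientation': array([[-0.0007,  0.9458,  0.3247],
       [ 0.0014,  0.3247, -0.9458],
       [-1.    , -0.0002, -0.0016]]), 'ft_force': array([0.1089, 0.7152, 0.1378]), 'moment': array([-0.0276, -0.0301,  0.0411]), 'gripper_width': 0.08529058274011317}
side 411.88941434998594 411.88941434998594 258.98038622499666 191.892856757756 ['image', 'fx', 'fy', 'cx', 'cy', 'T']
[[-0.8175  0.3286 -0.4729 -0.0458]
 [-0.5758 -0.4775  0.6637  0.7979]
 [-0.0077  0.8149  0.5796  0.8436]
 [ 0.      0.      0.      1.    ]]
top 391.8351981754281 391.8351981754281 253.25101645230166 185.60888359931414 ['image', 'fx', 'fy', 'cx', 'cy', 'T']
[[-0.0017  0.9926 -0.1213  0.4325]
 [-0.9999 -0.0002  0.0127 -0.033 ]
 [ 0.0126  0.1213  0.9925  1.0947]
 [ 0.      0.      0.      1.    ]]
wrist 275.4256214544139 275.4256214544139 258.61211696172495 191.55663431948733 ['image', 'fx', 'fy', 'cx', 'cy', 'T']
[[ 0.3248  0.9123  0.2495  0.2661]
 [-0.9458  0.3137  0.0844 -0.5693]
 [-0.0013 -0.2634  0.9647  0.3739]
 [ 0.      0.      0.      1.    ]]
```

View pics/top0.png

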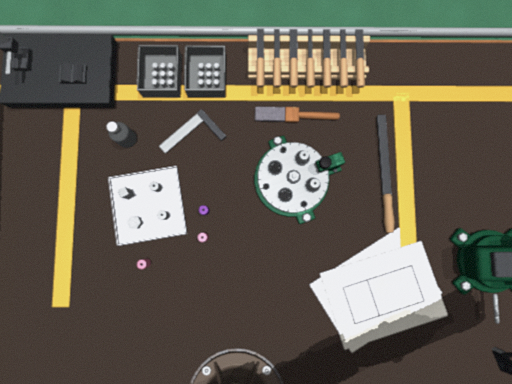

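View pics/side0.png

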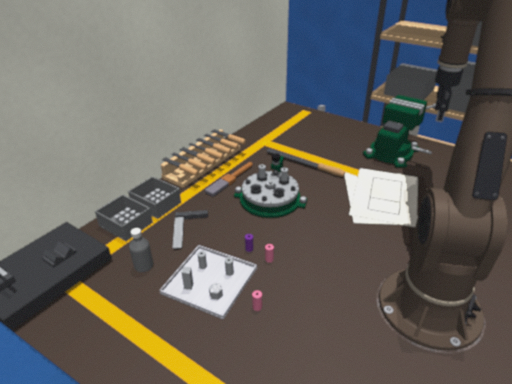

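View pics/wrist0.png

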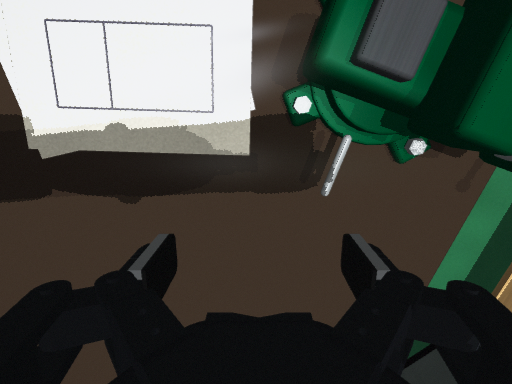

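```bash
cat > h.py <<'E'
import numpy as np,cv2
np.set_printoptions(precision=4,suppress=True)
def ray(c,u,v):
    T=np.array(c["T"]);d=np.array([(u-c["cx"])/c["fx"],-(v-c["cy"])/c["fy"],-1.]);return T[:3,3],T[:3,:3]@d
def at(c,u,v,z):
    o,d=ray(c,u,v);return o+d*(z-o[2])/d[2]
def proj(c,p):
    T=np.array(c["T"]);q=T[:3,:3].T@(np.array(p)-T[:3,3]);return np.array([c["cx"]+c["fx"]*q[0]/-q[2],c["cy"]-c["fy"]*q[1]/-q[2]])
E
python3 - <<'E'
from plant import r
import cv2,pickle
from h import *
c=r.capture("top");s=r.capture("side");pickle.dump((c,s),open("c0.pkl","wb"))
im=c["image"]
def crop(im,x0,y0,x1,y1,k,f): cv2.imwrite(f,cv2.resize(im[y0:y1,x0:x1],None,fx=k,fy=k,interpolation=cv2.INTER_CUBIC))
crop(im,100,160,200,250,6,"pics/tray1.png");crop(im,245,130,355,225,6,"pics/fix1.png")
crop(s["image"],150,220,280,320,6,"pics/trays1.png");crop(s["image"],225,145,320,220,8,"pics/fixs1.png")
E
```

```text
(no output)
```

View pics/tray1.png

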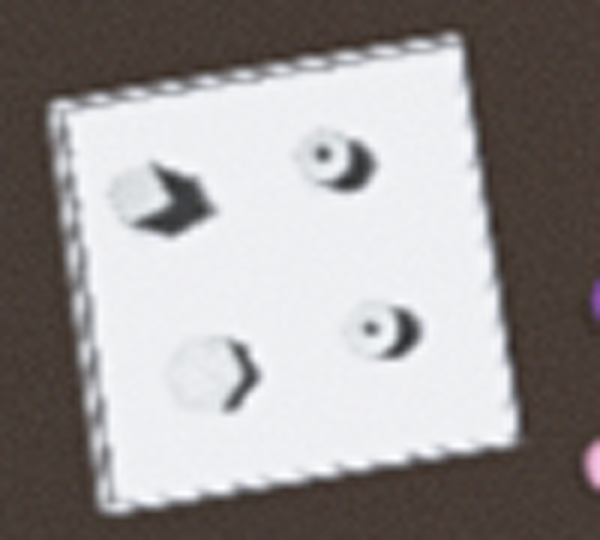

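View pics/fix1.png

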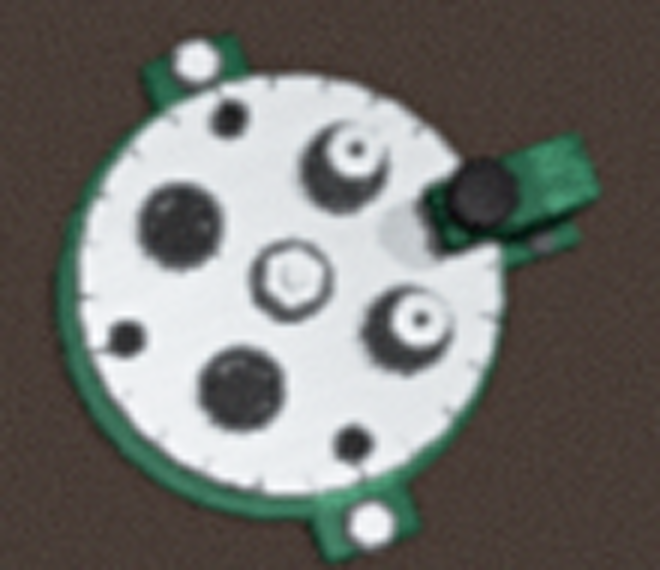

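View pics/trays1.png

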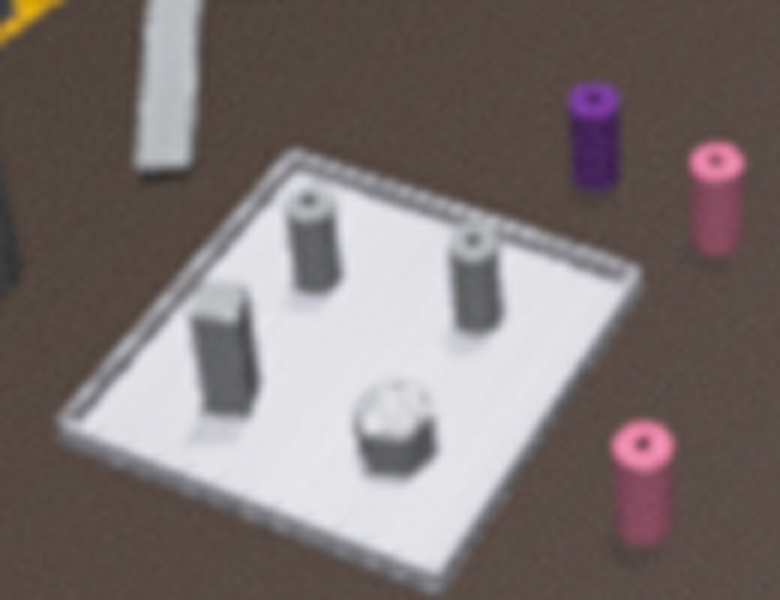

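View pics/fixs1.png

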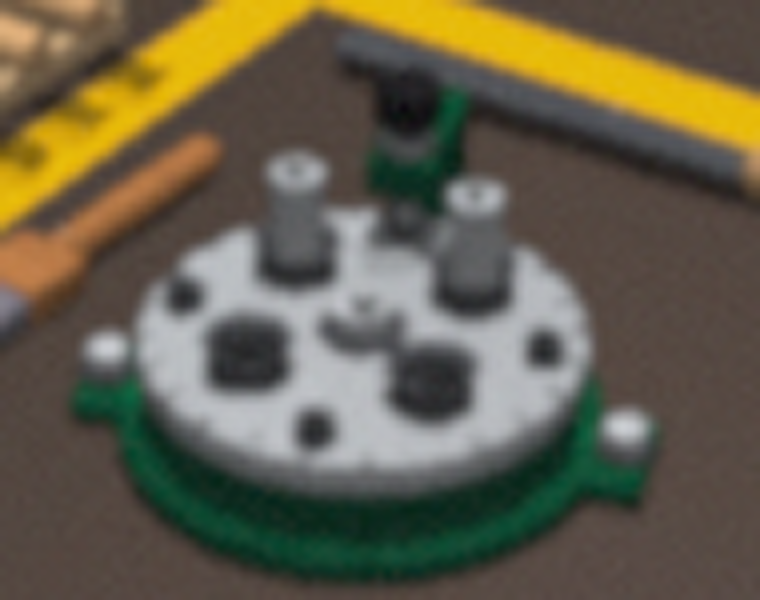

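Run:
```python
import pickle
from h import *
from plant import r
c,s=pickle.load(open("c0.pkl","rb"))
f=lambda x,y,k,ox,oy:((x+.5)/k-.5+ox,(y+.5)/k-.5+oy)
def T(n,x,y,z): 
    p=at(c,*f(x,y,6,100,160),z);print(n,p[:3]);return p
def F(n,x,y,z):
    p=at(c,*f(x,y,6,245,130),z);print(n,p[:3]);return p
def tri(n,a,b):
    o1,d1=ray(c,*a);o2,d2=ray(s,*b)
    A=np.stack([d1,-d2],1);t=np.linalg.lstsq(A,o2-o1,rcond=None)[0];p,q=o1+d1*t[0],o2+d2*t[1];print("tri",n,(p+q)/2,np.linalg.norm(p-q))
a=T("A",322,154,.053);b=T("B",371,328,.053)
co=[T("cor",x,y,.014) for x,y in((52,105),(462,38),(520,440),(103,512))]
m=np.mean(co,0);print("tray",m,[np.linalg.norm(co[i]-co[i-1]) for i in range(4)])
e=co[0]-co[1];print("yaw of y",np.degrees(np.arctan2(e[1],e[0])))
p1=F("p1",180,226,.07);p2=F("p2",241,388,.07);bc=F("c",356,150,.104);bd=F("d",421,320,.104)
n=F("nut",292,279,.074);k=F("knob",482,192,.132)
print("mean",np.mean([p1,p2,bc,bd],0)); 
print([np.linalg.norm((x-y)[:2]) for x,y in((p1,p2),(p2,bd),(bd,bc),(bc,p1),(k,n),(p1,bd),(p2,bc))])
S=lambda x,y:f(x,y,6,150,220);S2=lambda x,y:f(x,y,8,225,145)
C=lambda x,y:f(x,y,6,100,160);C2=lambda x,y:f(x,y,6,245,130)
tri("A",C(322,154),S(310,200));tri("B",C(371,328),S(475,240))
tri("p1",C2(180,226),S2(250,330));tri("p2",C2(241,388),S2(432,358));tri("c",C2(356,150),S2(297,171));tri("d",C2(421,320),S2(476,194))
w=r.read_state();print(w["orientation"])
```

```text
A [0.5609 0.2207 0.053 ]
B [0.4835 0.1969 0.053 ]
cor [0.5885 0.3552 0.014 ]
cor [0.62   0.1669 0.014 ]
cor [0.4344 0.1364 0.014 ]
cor [0.4024 0.3242 0.014 ]
tray [0.5113 0.2457 0.014 ] [np.float64(0.18869428160008145), np.float64(0.19096264103535038), np.float64(0.18804602365872808), np.float64(0.19050865113338022)]
yaw of y 99.48715029874732
p1 [ 0.6068 -0.1028  0.07  ]
p2 [ 0.5348 -0.129   0.07  ]
c [ 0.6341 -0.1764  0.104 ]
d [ 0.5605 -0.2029  0.104 ]
nut [ 0.5825 -0.1516  0.074 ]
knob [ 0.6107 -0.2246  0.132 ]
mean [ 0.5841 -0.1528  0.087 ]
[np.float64(0.0765600169978296), np.float64(0.07820242936182976), np.float64(0.07821448818217973), np.float64(0.0785039122332644), np.float64(0.07827660579708529), np.float64(0.11022848056739404), np.float64(0.11001944618346537)]
tri A [0.561  0.2204 0.0555] 0.0010819041756811323
tri B [0.4838 0.1968 0.0546] 0.0009567471074187144
tri p1 [ 0.6064 -0.1017  0.0778] 0.0022218492338886924
tri p2 [ 0.5349 -0.1279  0.0772] 0.0017747730953663848
tri c [ 0.6344 -0.1755  0.1067] 0.001947997065244436
tri d [ 0.5611 -0.2016  0.1079] 0.002475379590628386
[[-0.0003  0.9458  0.3247]
 [ 0.0006  0.3247 -0.9458]
 [-1.     -0.0001 -0.0007]]
```

```bash
cat >> h.py <<'E'
def go(*ps):
    from plant import r
    s=r.read_state();R=s["orientation"];p=np.array(s["tool_pos"]);print("t",s["t"],"tcp",p,"F",s["ft_force"],"w",s["gripper_width"]*1e3)
    print("yaw z",np.degrees(np.arctan2(R[1,2],R[0,2])),"x",R[:,0])
    for q in ps:
        d=R.T@(np.array(q)-p)/.04;print(q,"->",d,"rows",np.linalg.norm(d)*40/41.7)
E
python3 -c "
from h import go
go((.561,.2205,.14))"
```

```text
t 0.25 tcp [ 0.2029 -0.5909  0.1932] F [-0.4174  0.3319 -0.154 ] w 85.54881437410674
yaw z -71.05100316641571 x [-0.0003  0.0006 -1.    ]
(0.561, 0.2205, 0.14) -> [  1.3414  15.0545 -16.278 ] rows 21.307280278640867
```

play_rows(steps="0 0.6 -0.65 0 0 0 50;0 1.2 -1.3 0 0 0 50;0 1.8 -1.95 0 0 0 50;0 2.4 -2.6 0 0 0 50;0 3 -3.25 0 0 0 50;0 3.6 -3.9 0 0 0 50;0 4.2 -4.55 0 0 0 50;0 4.8 -5.2 0 0 0 50;0 5.4 -5.85 0 0 0 50;0 6 -6.5 0 0 0 50;0 6.6 -7.15 0 0 0 50;0 7.2 -7.8 0 0 0 50;0 7.8 -8.45 0 0 0 50;0 8.4 -9.1 0 0 0 50;0 9 -9.75 0 0 0 50;0 9.6 -10.4 0 0 0 50;0 10.2 -11.05 0 0 0 50;0 10.8 -11.7 0 0 0 50;0 11.4 -12.35 0 0 0 50;0 12 -13 0 0 0 50")

```text
t: 1.92
tool_pos: [0.4884, 0.0584, 0.1937]
orientation: [[0.0, 0.946, 0.324], [0.001, 0.324, -0.946], [-1.0, 0.0, -0.0]]
ft_force: [1.3, -0.6, -0.5]
gripper_width: 0.0498
```

```bash
python3 -c "
from h import go
go((.561,.2205,.14))
from plant import r
print(r.read_state()['q'])"
```

```text
t 1.9167 tcp [0.4884 0.0584 0.1937] F [ 1.282  -0.6361 -0.4569] w 49.795459392969384
yaw z -71.07407143912978 x [ 0.0001  0.0005 -1.    ]
(0.561, 0.2205, 0.14) -> [ 1.345   3.0303 -3.2453] rows 4.450221771237475
[  7.4029  14.6738 -24.8709 106.6176   7.0192  60.1927 -91.3259]
```

play_rows(steps="0.2 0.6 -0.65 0 0 0 50;0.5 1.2 -1.3 0 0 0 50;0.8 1.8 -1.95 0 0 0 50;1.1 2.4 -2.6 0 0 0 50;1.3 3 -3.2 0 0 0 50;1.35 3.03 -3.25 0 0 0 50;1.35 3.03 -3.25 0 0 0 50;1.35 3.03 -3.25 0 0 0 50")

```text
t: 2.58
tool_pos: [0.5606, 0.2203, 0.1394]
orientation: [[-0.001, 0.946, 0.325], [-0.0, 0.325, -0.946], [-1.0, -0.001, -0.0]]
ft_force: [0.3, -1.4, 1.1]
gripper_width: 0.0503
```

```bash
python3 -c "
from h import *
go((.561,.2205,.14),(.561,.2205,.024))
from plant import r
print(r.read_state()['q'])
w=r.capture('wrist');cv2.imwrite('pics/w1.png',w['image'])
print(proj(w,(.561,.2205,.053)),proj(w,(.4836,.1969,.053)))"
```

```text
t 2.5833 tcp [0.5606 0.2203 0.1394] F [ 0.329  -1.4268  1.1493] w 50.26743223773951
yaw z -71.053774093464 x [-0.0009 -0.0002 -1.    ]
(0.561, 0.2205, 0.14) -> [-0.0156  0.0116 -0.0018] rows 0.01871933851094761
(0.561, 0.2205, 0.024) -> [ 2.8844  0.0143 -0.0016] rows 2.7668378929296025
[  -9.1865   27.9929  -24.9817   95.6527   13.3011   59.361  -109.4832]
[258.4149 185.0164] [255.8101 257.8891]
```

View pics/w1.png

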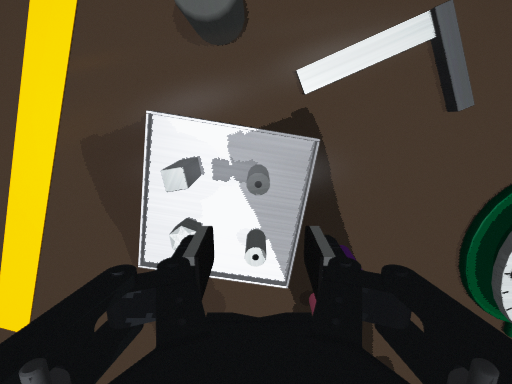

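play_rows(steps="0.5 0 0 0 0 0 48;1.1 0.01 0 0 0 0 48;1.7 0.01 0 0 0 0 48;2.3 0.01 0 0 0 0 48;2.7 0.01 0 0 0 0 48;2.88 0.01 0 0 0 0 48;2.88 0.01 0 0 0 0 48;2.88 0.01 0 0 0 0 20;2.88 0.01 0 0 0 0 15;2.88 0.01 0 0 0 0 15;2.88 0.01 0 0 0 0 15;2.88 0.01 0 0 0 0 15;2.88 0.01 0 0 0 0 15;2.88 0.01 0 0 0 0 15;2.88 0.01 0 0 0 0 15;2.88 0.01 0 0 0 0 15", grip_force=50)

```text
t: 3.97
tool_pos: [0.5611, 0.2195, 0.0246]
orientation: [[-0.0, 0.946, 0.324], [-0.0, 0.324, -0.946], [-1.0, -0.0, 0.0]]
ft_force: [0.4, -0.1, -0.2]
gripper_width: 0.0152
```

```bash
python3 -c "
from h import *
from plant import r
go()
w=r.capture('wrist');cv2.imwrite('pics/w2.png',w['image']);s=r.capture('side');
cv2.imwrite('pics/s2.png',cv2.resize(s['image'][180:330,120:320],None,fx=4,fy=4,interpolation=2))"
```

```text
t 3.9667 tcp [0.5611 0.2195 0.0246] F [ 0.3977 -0.0651 -0.206 ] w 15.167860356681217
yaw z -71.11892057154002 x [-0.0003 -0.0005 -1.    ]
```

View pics/w2.png

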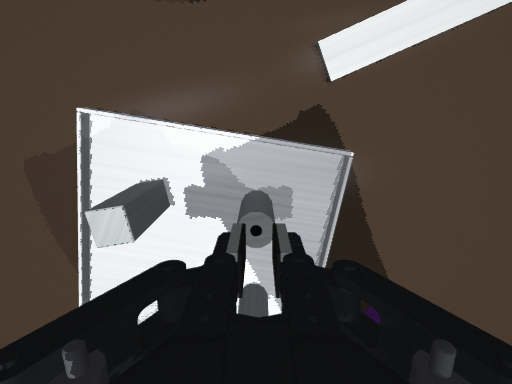

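View pics/s2.png

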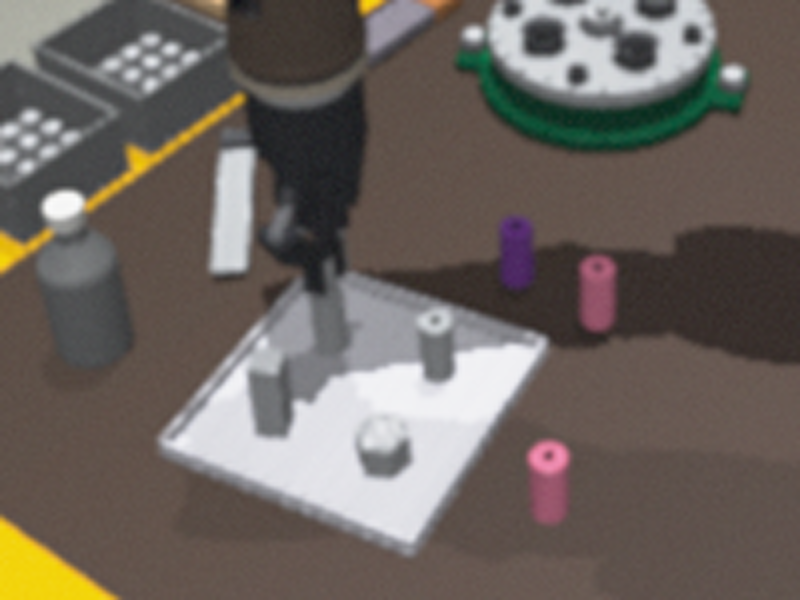

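```bash
python3 -c "
from h import *
from plant import r
s=r.read_state()
w=r.capture('wrist');sd=r.capture('side');t=r.capture('top')
im=w['image'].copy()
R=s['orientation'];p=s['tool_pos']
for n,q in(('blank exp',(.561,.2205,.053)),('tcp',p),('gp',p-.019*R[:,0]),('f+',p+.0076*R[:,2]),('f-',p-.0076*R[:,2])):
  print(n,proj(w,q),proj(sd,q)); u=proj(w,q);cv2.circle(im,(int(u[0]),int(u[1])),3,(0,0,255),1)
print(at(w,256,230,.053))
cv2.imwrite('pics/w3.png',cv2.resize(im[140:340,150:360],None,fx=3.5,fy=2.9,interpolation=2))
cv2.imwrite('pics/t3.png',cv2.resize(t['image'][140:260,90:220],None,fx=5,fy=5,interpolation=2))
"
```

```text
blank exp [256.9048 231.8246] [201.4917 253.653 ]
tcp [258.4288 215.5634] [202.5876 260.8958]
gp [258.4147 226.0194] [201.9834 255.9453]
f+ [269.3208 215.5636] [203.6401 259.0223]
f- [247.5368 215.5632] [201.5241 262.7889]
[0.5619 0.2214 0.053 ]
```

View pics/w3.png

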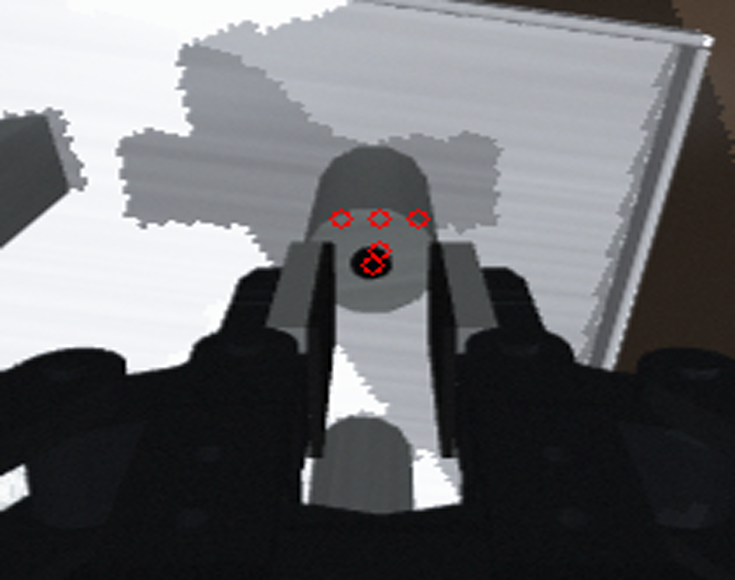

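View pics/t3.png

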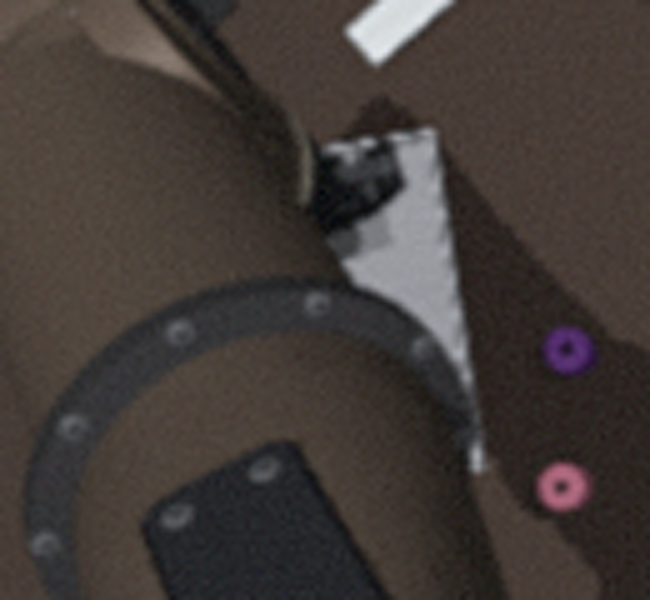

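play_rows(steps="0 0 0 0 0 0 50;0 0 0 0 0 0 50;0 0 0 0 0 0 50;-0.5 0 0 0 0 0 50;-1.2 0 0 0 0 0 50;-2 0 0 0 0 0 30;-2.6 0 0 0 0 0 0;-3 0 0 0 0 0 0;-3 0 0 0 0 0 0;-3 0 0 0 0 0 0;-3 0 0 0 0 0 0;-3 0 0 0 0 0 0")

```text
t: 5.22
tool_pos: [0.5604, 0.2191, 0.1432]
orientation: [[-0.002, 0.946, 0.324], [-0.001, 0.324, -0.946], [-1.0, -0.003, 0.001]]
ft_force: [0.4, -0.2, -0.3]
gripper_width: 0.0002
```

```bash
python3 -c "
from h import *
from plant import r
s=r.read_state();go()
w=r.capture('wrist');sd=r.capture('side')
import pickle;pickle.dump((s,w,sd),open('c4.pkl','wb'))
R=s['orientation'];p=s['tool_pos']
for d in (0,.02,.04):print(d,proj(w,p-d*R[:,0]),proj(sd,p-d*R[:,0]))
print(proj(w,p+.011*R[:,1]),proj(w,p-.011*R[:,1]),proj(w,p+.011*R[:,1]-.04*R[:,0]))
cv2.imwrite('pics/w4.png',cv2.resize(w['image'],None,fx=1.56,fy=1.56,interpolation=2))
cv2.imwrite('pics/s4.png',cv2.resize(sd['image'][160:310,120:320],None,fx=4,fy=4,interpolation=2))
"
```

```text
t 5.2167 tcp [0.5604 0.2191 0.1432] F [ 0.4437 -0.1998 -0.2968] w 0.20936430315678428
yaw z -71.11880032298342 x [-0.0023 -0.0014 -1.    ]
0 [258.4404 215.5656] [198.9556 228.3119]
0.02 [258.4266 226.635 ] [198.2223 222.4052]
0.04 [258.4093 240.4857] [197.473  216.3684]
[258.4395 200.4904] [258.4412 230.1931] [258.4076 222.0289]
```

View pics/w4.png

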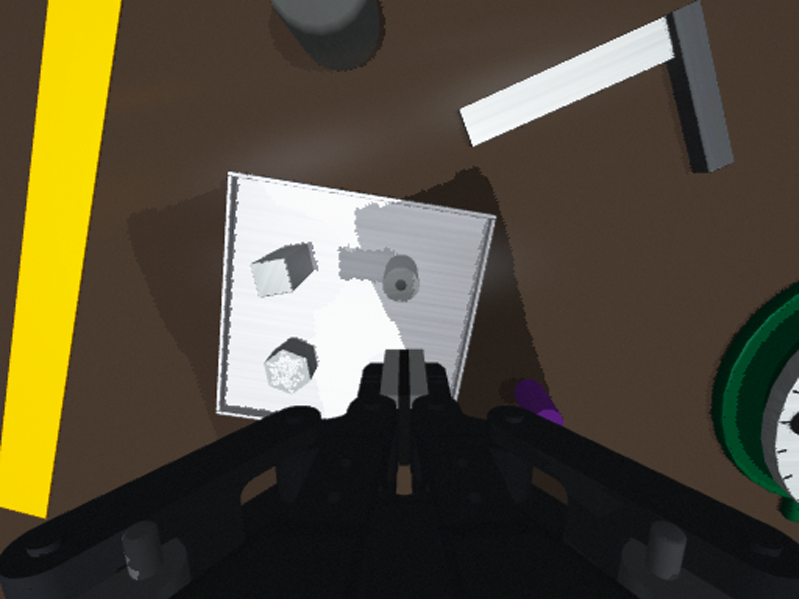

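View pics/s4.png

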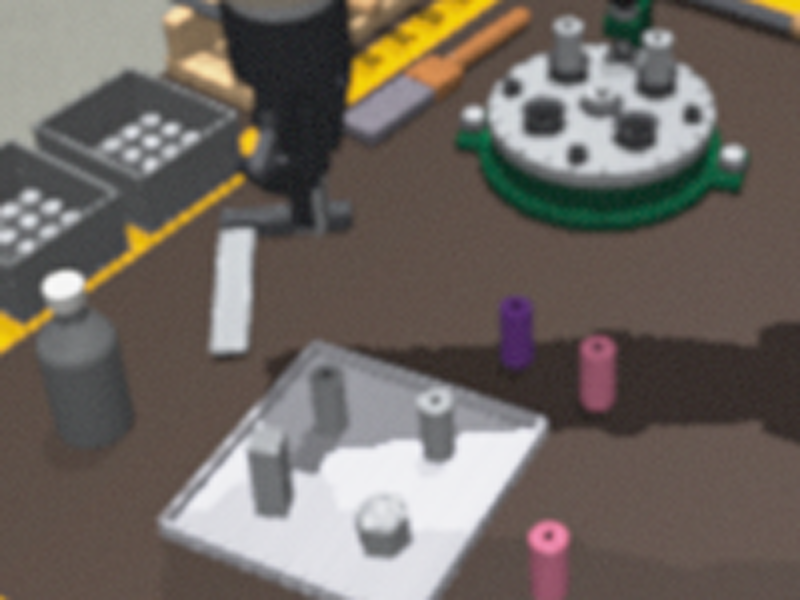

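```bash
python3 -c "
from h import *
import pickle
s,w,sd=pickle.load(open('c4.pkl','rb'))
R=s['orientation'];p=s['tool_pos']
a=sd['image'][185:230,170:225].copy();a=cv2.resize(a,None,fx=12,fy=12,interpolation=2)
for i,d in enumerate((0,.02,.03,.04,.05)):
  u=proj(sd,p-d*R[:,0]);q=(int((u[0]-170+.5)*12),int((u[1]-185+.5)*12));cv2.circle(a,q,4,(0,0,255),-1)
cv2.imwrite('pics/s5.png',a)
b=cv2.resize(w['image'][205:300,200:320],None,fx=6,fy=6,interpolation=2)
for d in (.02,.03,.04,.05):
 for y in(-.011,.011):
  u=proj(w,p-d*R[:,0]+y*R[:,1]);q=(int((u[0]-200+.5)*6),int((u[1]-205+.5)*6));cv2.circle(b,q,3,(0,0,255) if y>0 else (0,255,0),-1)
cv2.imwrite('pics/w5.png',b)
"
```

```text
(no output)
```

View pics/s5.png

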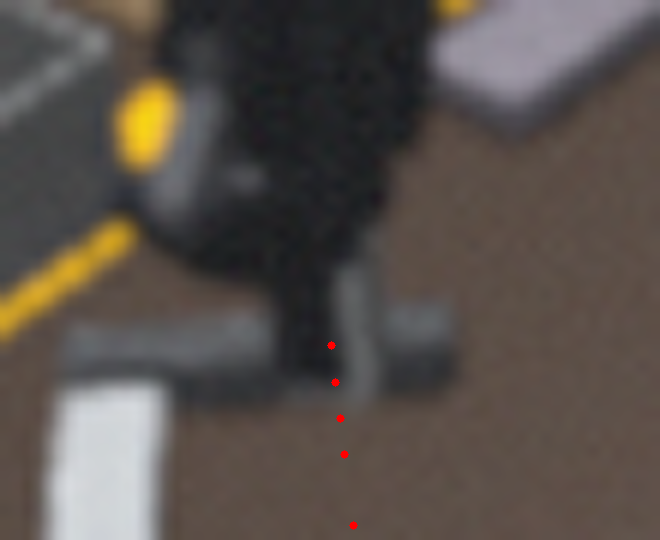

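View pics/w5.png

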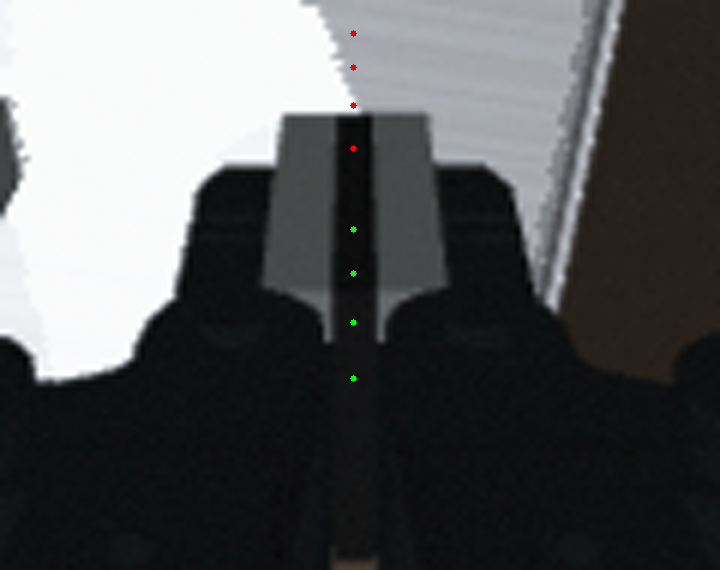

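```bash
python3 -c "
from h import *
go((.561,.2207,-.016))"
```

```text
t 5.3167 tcp [0.5605 0.2193 0.1433] F [0.3143 0.1674 0.4397] w -0.03461656746277473
yaw z -71.1133900540841 x [-0.0022 -0.0012 -1.    ]
(0.561, 0.2207, -0.016) -> [ 3.9834  0.0329 -0.032 ] rows 3.8212928303246603
```

play_rows(steps="0 0.02 -0.03 0 0 0 48;0.5 0.03 -0.03 0 0 0 48;1.1 0.03 -0.03 0 0 0 48;1.7 0.03 -0.03 0 0 0 48;2.3 0.03 -0.03 0 0 0 48;2.8 0.03 -0.03 0 0 0 48;3.3 0.03 -0.03 0 0 0 48;3.7 0.03 -0.03 0 0 0 48;3.98 0.03 -0.03 0 0 0 48;3.98 0.03 -0.03 0 0 0 48;3.98 0.03 -0.03 0 0 0 15;3.98 0.03 -0.03 0 0 0 15;3.98 0.03 -0.03 0 0 0 15;3.98 0.03 -0.03 0 0 0 15;3.98 0.03 -0.03 0 0 0 15;3.98 0.03 -0.03 0 0 0 15;3.98 0.03 -0.03 0 0 0 15", grip_force=50)

```text
t: 6.73
tool_pos: [0.5617, 0.221, -0.0148]
orientation: [[-0.001, 0.946, 0.324], [-0.001, 0.324, -0.946], [-1.0, -0.001, 0.0]]
ft_force: [-0.3, -0.3, 6.6]
gripper_width: 0.0231
```

```bash
python3 -c "
from h import *
from plant import r
go()
w=r.capture('wrist');sd=r.capture('side')
cv2.imwrite('pics/w6.png',cv2.resize(w['image'][140:340,150:360],None,fx=3,fy=3,interpolation=2))
cv2.imwrite('pics/s6.png',cv2.resize(sd['image'][180:330,120:320],None,fx=4,fy=4,interpolation=2))
"
```

```text
t 6.7333 tcp [ 0.5617  0.221  -0.0148] F [-0.3215 -0.3213  6.5503] w 23.056645871564715
yaw z -71.11793796043213 x [-0.0006 -0.0006 -1.    ]
```

View pics/w6.png

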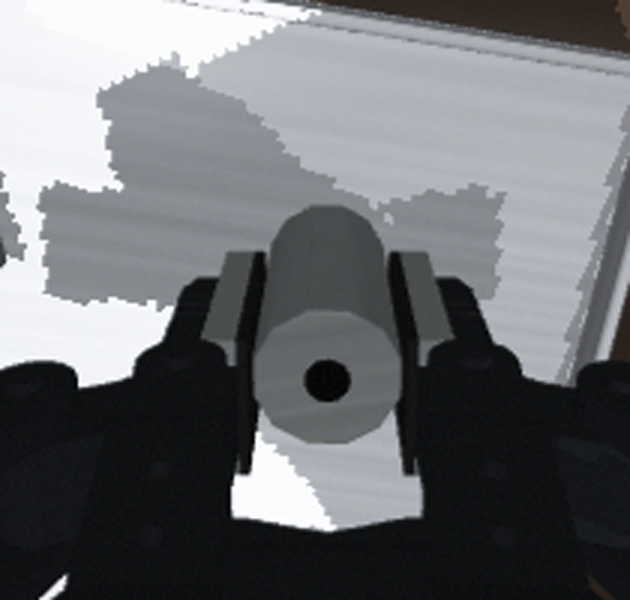

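View pics/s6.png

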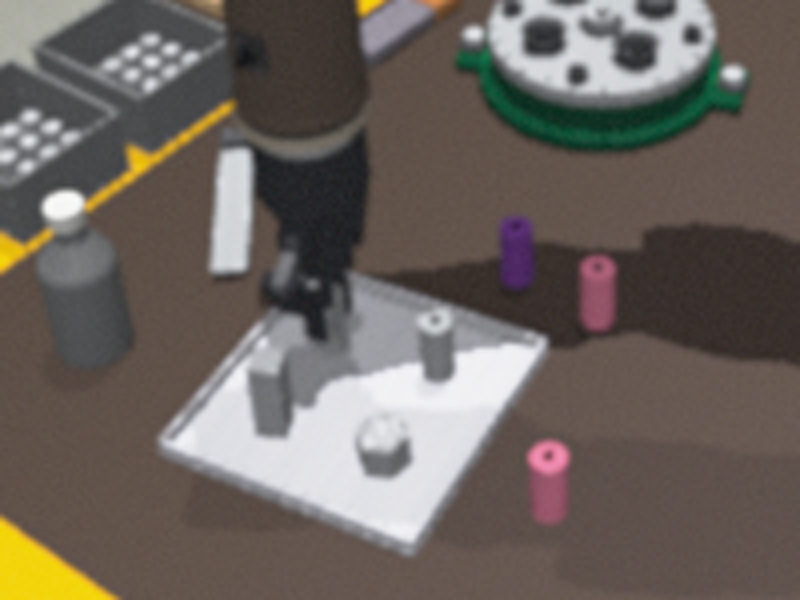

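```bash
python3 -c "
from h import *
go((.5617,.221,.14),(.6072,-.1028,.14))"
```

```text
t 6.8333 tcp [ 0.5617  0.221  -0.0148] F [-1.5693 -0.2376  6.8117] w 22.526300955336787
yaw z -71.12151154454772 x [-0.0004 -0.0006 -1.    ]
(0.5617, 0.221, 0.14) -> [-3.8702 -0.003  -0.0001] rows 3.7124289031406885
(0.6072, -0.1028, 0.14) -> [-3.8662 -1.5459  8.0275] rows 8.674495115038141
```

play_rows(steps="-0.3 0 0 0 0 0 15;-0.7 0 0 0 0 0 15;-1.2 0 0 0 0 0 15;-1.8 0 0 0 0 0 15;-2.4 0 0 0 0 0 15;-3 0 0 0 0 0 15;-3.5 0 0 0 0 0 15;-3.8 0 0 0 0 0 15;-3.87 0 0 0 0 0 15;-3.87 0 0 0 0 0 15")

```text
t: 7.67
tool_pos: [0.562, 0.2211, 0.1406]
orientation: [[0.001, 0.946, 0.324], [-0.0, 0.324, -0.946], [-1.0, 0.0, 0.0]]
ft_force: [-0.4, 1.0, -2.7]
gripper_width: 0.0228
```

```bash
python3 -c "
from h import *
from plant import r
go((.6072,-.1028,.14))
s=r.read_state();R=s['orientation'];p=s['tool_pos']
w=r.capture('wrist')
cv2.imwrite('pics/w7.png',cv2.resize(w['image'][140:340,150:360],None,fx=3,fy=3,interpolation=2))
q=at(w,258.7,266.7,p[2]+.0678);print(q,R.T@(q-p))
"
```

```text
t 7.6667 tcp [0.562  0.2211 0.1406] F [-0.4183  1.02   -2.652 ] w 22.811635546529516
yaw z -71.12338888914957 x [ 0.0006 -0.0003 -1.    ]
(0.6072, -0.1028, 0.14) -> [ 0.0195 -1.55    8.0266] rows 7.841690756438954
[0.562  0.221  0.2084] [-0.0678  0.      0.0001]
```

View pics/w7.png

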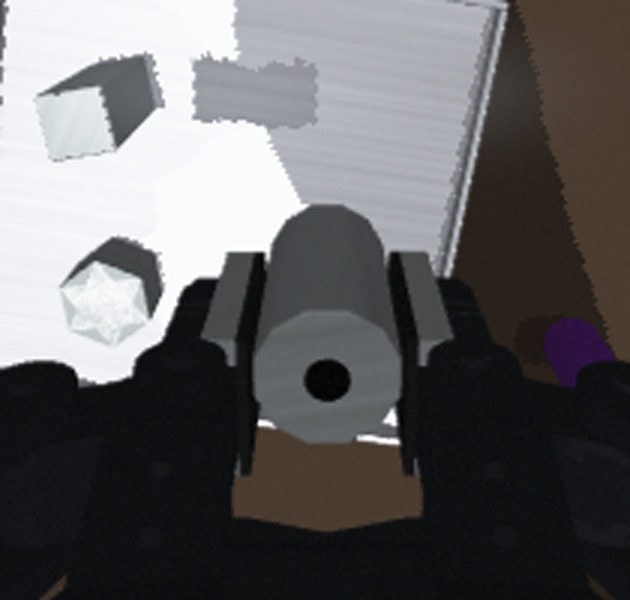

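play_rows(steps="0 -0.1 0.5 0 0 0 15;0 -0.25 1.3 0 0 0 15;0 -0.4 2.1 0 0 0 15;0 -0.56 2.9 0 0 0 15;0 -0.71 3.7 0 0 0 15;0 -0.87 4.5 0 0 0 15;0 -1.02 5.3 0 0 0 15;0 -1.18 6.1 0 0 0 15;0 -1.33 6.9 0 0 0 15;0.02 -1.46 7.5 0 0 0 15;0.02 -1.55 7.9 0 0 0 15;0.02 -1.55 8.03 0 0 0 15;0.02 -1.55 8.03 0 0 0 15;0.02 -1.55 8.03 0 0 0 15")

```text
t: 8.88
tool_pos: [0.6062, -0.1017, 0.138]
orientation: [[-0.003, 0.946, 0.324], [0.0, 0.324, -0.946], [-1.0, -0.002, -0.001]]
ft_force: [0.1, 1.4, -1.0]
gripper_width: 0.0225
```

```bash
python3 -c "
from h import *
from plant import r
go((.6072,-.1028,.14))
s=r.read_state();R=s['orientation'];p=s['tool_pos']
w=r.capture('wrist');sd=r.capture('side');tp=r.capture('top')
import pickle;pickle.dump((s,w,sd,tp),open('c8.pkl','wb'))
print(proj(w,(.6074,-.1028,.07)),proj(w,(.5344,-.1293,.07)),proj(w,(.6341,-.1764,.104)),proj(w,(.6107,-.2246,.132)))
cv2.imwrite('pics/w8.png',cv2.resize(w['image'],None,fx=1.56,fy=1.56,interpolation=2))
cv2.imwrite('pics/s8.png',cv2.resize(sd['image'][120:220,210:330],None,fx=6,fy=6,interpolation=2))
"
```

```text
t 8.8833 tcp [ 0.6062 -0.1017  0.138 ] F [ 0.0827  1.3804 -0.9541] w 22.460820258612774
yaw z -71.06748969436207 x [-0.0026  0.0002 -1.    ]
(0.6072, -0.1028, 0.14) -> [-0.0506  0.0157  0.0336] rows 0.06016152487480931
[260.0599 189.3045] [261.3174 263.6046] [356.3612 198.4568] [414.8276 257.3002]
```

View pics/w8.png

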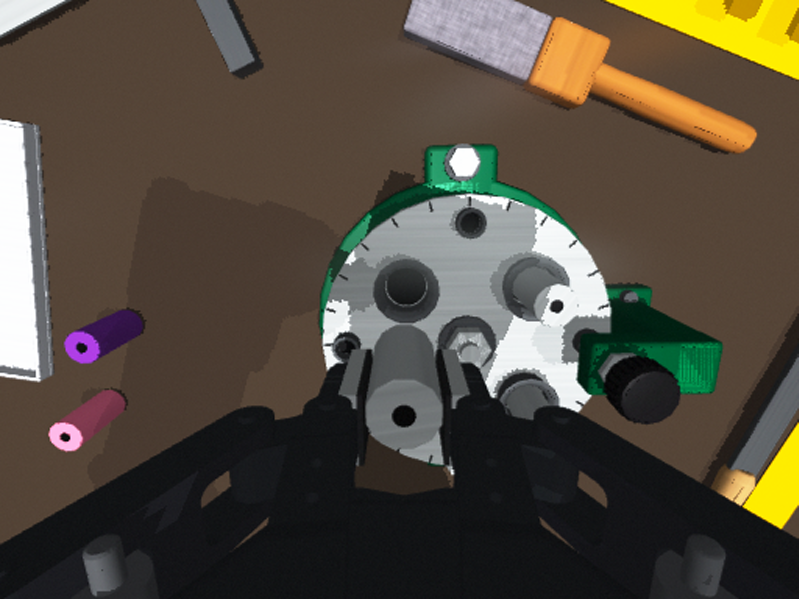

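View pics/s8.png

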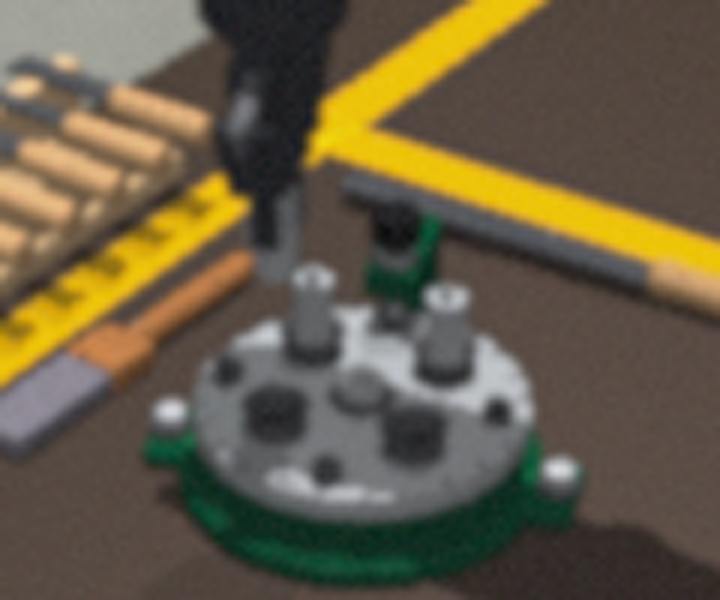

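```bash
python3 -c "
from h import *
import pickle
s,w,sd,tp=pickle.load(open('c8.pkl','rb'))
x0,y0,k=215,145,5
a=cv2.resize(w['image'][y0:y0+110,x0:x0+155],None,fx=k,fy=k,interpolation=2)
def circ(c,r,col):
  q=np.array([proj(w,(c[0]+r*np.cos(t),c[1]+r*np.sin(t),c[2])) for t in np.linspace(0,6.3,60)]);q=((q-[x0,y0]+.5)*k).astype(int);cv2.polylines(a,[q],1,col,1)
p=(.6074,-.1028)
circ((*p,.07),.0205,(0,0,255));circ((*p,.054),.0205,(0,255,0));circ((*p,.054),.0135,(255,255,0));circ((*p,.07),.0165,(0,255,255));circ((.6341,-.1764,.104),.012,(0,0,255));circ((.584,-.1528,.054),.0,(0,0,255))
cv2.imwrite('pics/w9.png',a)
"
```

```text
(no output)
```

View pics/w9.png

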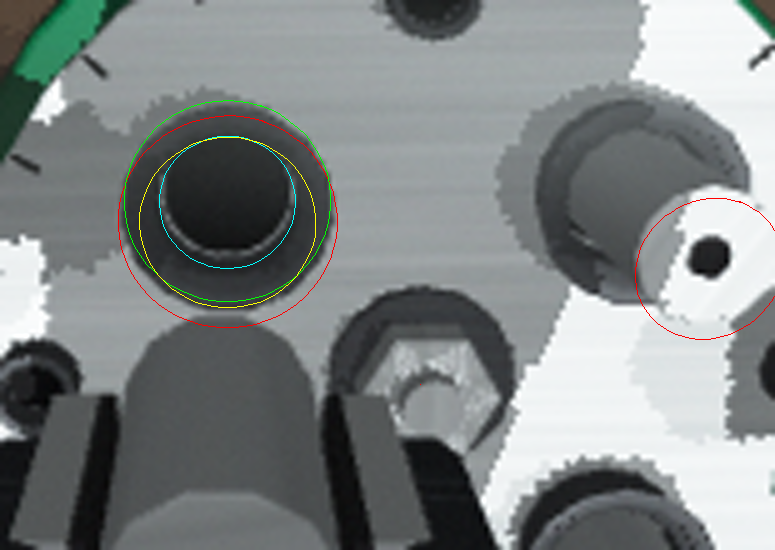

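```bash
python3 -c "
from h import *
go((.6078,-.1024,.062))"
```

```text
t 9.0333 tcp [ 0.6066 -0.101   0.1388] F [-0.3997  0.8545 -1.9535] w 22.618231686285053
yaw z -70.96613327001633 x [-0.0013 -0.0001 -1.    ]
(0.6078, -0.1024, 0.062) -> [1.92   0.0201 0.0435] rows 1.8423427564337371
```

play_rows(steps="0.3 0.02 0.04 0 0 0 15;0.8 0.02 0.04 0 0 0 15;1.3 0.02 0.04 0 0 0 15;1.7 0.02 0.04 0 0 0 15;1.92 0.02 0.04 0 0 0 15;1.92 0.02 0.04 0 0 0 15;1.92 0.02 0.04 0 0 0 15;1.92 0.02 0.04 0 0 0 15")

```text
t: 9.7
tool_pos: [0.6085, -0.1019, 0.0629]
orientation: [[0.0, 0.945, 0.327], [-0.0, 0.327, -0.945], [-1.0, 0.0, 0.0]]
ft_force: [0.5, 0.6, -0.8]
gripper_width: 0.0223
```

```bash
cat > look.py <<'E'
import sys
from h import *
from plant import r
n=sys.argv[1];px,py=float(sys.argv[2]),float(sys.argv[3])
go((px,py,.062),(px,py,.036))
w=r.capture('wrist');sd=r.capture('side')
go()
x0,y0,k=190,120,5
a=cv2.resize(w['image'][y0:y0+115,x0:x0+155],None,fx=k,fy=k,interpolation=2)
def circ(c,rr,col):
  q=np.array([proj(w,(c[0]+rr*np.cos(t),c[1]+rr*np.sin(t),c[2])) for t in np.linspace(0,6.3,60)]);q=((q-[x0,y0]+.5)*k).astype(int);cv2.polylines(a,[q],1,col,1)
circ((px,py,.07),.0205,(0,0,255));circ((px,py,.054),.0205,(0,255,0))
cv2.imwrite(f'pics/w{n}.png',a)
cv2.imwrite(f'pics/s{n}.png',cv2.resize(sd['image'][140:215,220:320],None,fx=7,fy=7,interpolation=2))
E
python3 look.py 10 .6078 -.1024
```

```text
t 9.7 tcp [ 0.6085 -0.1019  0.0629] F [ 0.4834  0.5898 -0.8288] w 22.301639229340076
yaw z -70.94197037712172 x [ 0.0001 -0.0001 -1.    ]
(0.6078, -0.1024, 0.062) -> [ 0.0218 -0.0205  0.0048] rows 0.029068973297012322
(0.6078, -0.1024, 0.036) -> [ 0.6718 -0.0205  0.0047] rows 0.6447059951283389
t 9.8 tcp [ 0.6086 -0.1022  0.0631] F [ 0.2291 -0.434  -1.6602] w 22.622389882842526
yaw z -70.95633740486232 x [ 0.0006 -0.0003 -1.    ]
```

View pics/w10.png

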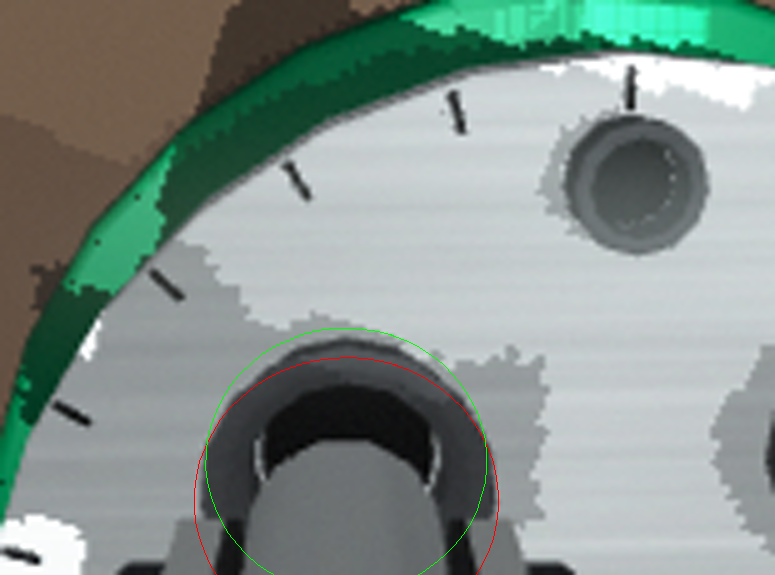

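View pics/s10.png

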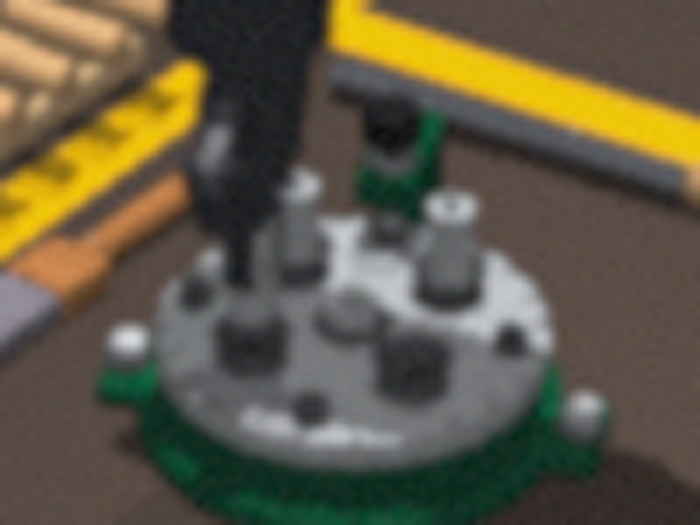

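play_rows(steps="0.1 -0.03 0 0 0 0 15;0.2 -0.03 0 0 0 0 15;0.3 -0.03 0 0 0 0 15;0.35 -0.03 0 0 0 0 15;0.35 -0.03 0 0 0 0 15")

```text
t: 10.22
tool_pos: [0.607, -0.1026, 0.0484]
orientation: [[-0.001, 0.945, 0.326], [-0.0, 0.326, -0.945], [-1.0, -0.001, -0.0]]
ft_force: [0.8, -0.7, -2.2]
gripper_width: 0.0224
```

play_rows(steps="0.08 0 0 0 0 0 15;0.16 0 0 0 0 0 15;0.22 0 0 0 0 0 15;0.22 0 0 0 0 0 15")

```text
t: 10.55
tool_pos: [0.6074, -0.1024, 0.0392]
orientation: [[0.0, 0.945, 0.326], [0.0, 0.326, -0.945], [-1.0, 0.0, -0.0]]
ft_force: [2.8, 0.5, -3.1]
gripper_width: 0.0225
```

play_rows(steps="0.04 0 0 0 0 0 15;0.08 0 0 0 0 0 15;0.1 0 0 0 0 0 15;0.1 0 0 0 0 0 15")

```text
t: 10.88
tool_pos: [0.6077, -0.1023, 0.0361]
orientation: [[0.001, 0.945, 0.326], [-0.0, 0.326, -0.945], [-1.0, 0.001, 0.0]]
ft_force: [-1.1, -0.1, 8.1]
gripper_width: 0.0227
```

play_rows(steps="0 0 0 0 0 0 28;0 0 0 0 0 0 34;0 0 0 0 0 0 40;0 0 0 0 0 0 40;-0.3 0 0 0 0 0 40;-0.8 0 0 0 0 0 40;-1.4 0 0 0 0 0 40;-2 0 0 0 0 0 40;-2.5 0 0 0 0 0 44;-2.6 0 0 0 0 0 48;-2.6 0 0 0 0 0 48")

```text
t: 11.8
tool_pos: [0.6088, -0.1023, 0.1425]
orientation: [[0.004, 0.945, 0.326], [-0.001, 0.326, -0.945], [-1.0, 0.004, 0.002]]
ft_force: [-0.0, -0.4, -0.3]
gripper_width: 0.0483
```

```bash
python3 -c "
from h import *
from plant import r
go((.4836,.1968,.14))
w=r.capture('wrist');sd=r.capture('side')
cv2.imwrite('pics/w11.png',cv2.resize(w['image'],None,fx=1.56,fy=1.56,interpolation=2))
cv2.imwrite('pics/s11.png',cv2.resize(sd['image'][140:215,220:320],None,fx=7,fy=7,interpolation=2))
"
```

```text
t 11.8 tcp [ 0.6088 -0.1023  0.1425] F [-0.0401 -0.3616 -0.2681] w 48.30838253668356
yaw z -70.94983020781412 x [ 0.0044 -0.0006 -1.    ]
(0.4836, 0.1968, 0.14) -> [ 0.0441 -0.5183 -8.0894] rows 7.775686323901328
```

View pics/w11.png

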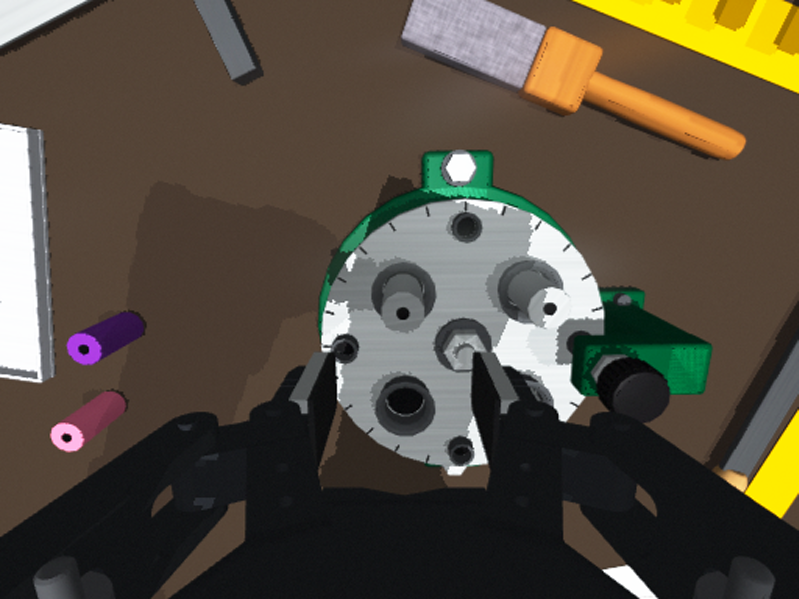

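View pics/s11.png

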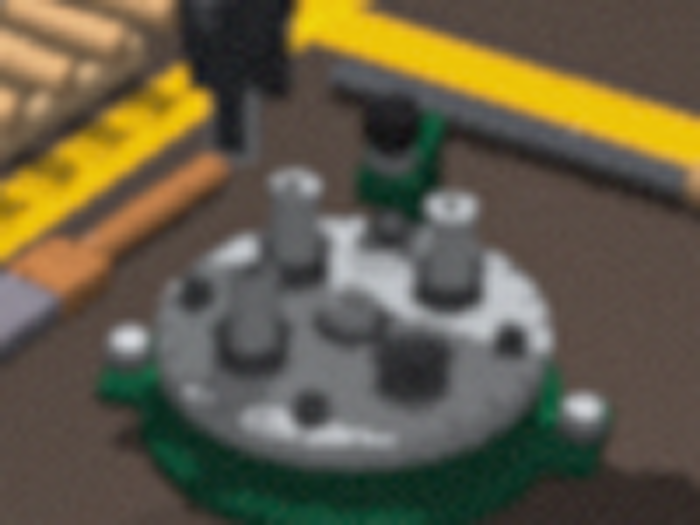

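play_rows(steps="0 -0.03 -0.5 0 0 0 48;0 -0.08 -1.3 0 0 0 48;0 -0.13 -2.1 0 0 0 48;0 -0.18 -2.9 0 0 0 48;0 -0.23 -3.7 0 0 0 48;0 -0.28 -4.5 0 0 0 48;0 -0.34 -5.3 0 0 0 48;0 -0.39 -6.1 0 0 0 48;0.04 -0.44 -6.9 0 0 0 48;0.04 -0.49 -7.6 0 0 0 48;0.04 -0.52 -8.09 0 0 0 48;0.04 -0.52 -8.09 0 0 0 48;0.04 -0.52 -8.09 0 0 0 48")

```text
t: 12.98
tool_pos: [0.4806, 0.1974, 0.1371]
orientation: [[-0.002, 0.944, 0.329], [-0.001, 0.329, -0.944], [-1.0, -0.002, 0.0]]
ft_force: [1.2, -1.3, -1.1]
gripper_width: 0.048
```

```bash
python3 -c "
from h import *
from plant import r
go((.4836,.1968,-.015))
w=r.capture('wrist');print(proj(w,(.4836,.1968,.053)))
cv2.imwrite('pics/w12.png',cv2.resize(w['image'],None,fx=1.56,fy=1.56,interpolation=2))
print(r.read_state()['q'])
"
```

```text
t 12.9833 tcp [0.4806 0.1974 0.1371] F [ 1.2465 -1.2734 -1.062 ] w 48.00412740873287
yaw z -70.7885770772397 x [-0.0019 -0.0008 -1.    ]
(0.4836, 0.1968, -0.015) -> [3.8013 0.0729 0.0384] rows 3.64719226351101
[260.0759 183.4169]
[  -6.6593   21.3128  -27.8171  107.0231   12.02     54.6571 -110.7916]
```

View pics/w12.png

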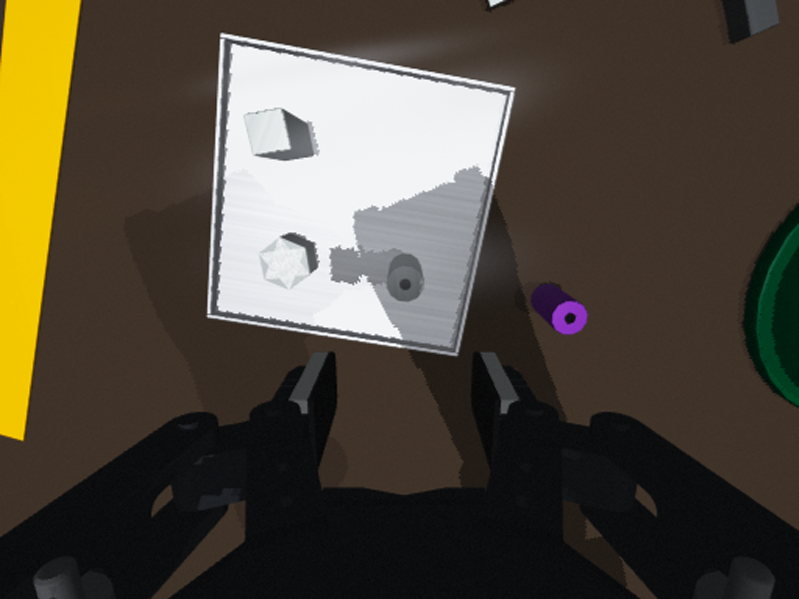

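play_rows(steps="0.2 0.07 0.04 0 0 0 48;0.7 0.07 0.04 0 0 0 48;1.3 0.07 0.04 0 0 0 48;1.9 0.07 0.04 0 0 0 48;2.5 0.07 0.04 0 0 0 48;3 0.07 0.04 0 0 0 48;3.5 0.07 0.04 0 0 0 48;3.8 0.07 0.04 0 0 0 48;3.8 0.07 0.04 0 0 0 48;3.8 0.07 0.04 0 0 0 15;3.8 0.07 0.04 0 0 0 15;3.8 0.07 0.04 0 0 0 15;3.8 0.07 0.04 0 0 0 15;3.8 0.07 0.04 0 0 0 15;3.8 0.07 0.04 0 0 0 15;3.8 0.07 0.04 0 0 0 15", grip_force=50)

```text
t: 14.37
tool_pos: [0.4847, 0.1953, -0.0144]
orientation: [[-0.001, 0.945, 0.327], [-0.001, 0.327, -0.945], [-1.0, -0.001, 0.001]]
ft_force: [0.2, -1.7, 3.5]
gripper_width: 0.0228
```

```bash
python3 -c "
from h import *
from plant import r
go((.4836,.1968,.14))
s=r.read_state();R=s['orientation'];p=s['tool_pos']
w=r.capture('wrist')
cv2.imwrite('pics/w13.png',cv2.resize(w['image'][140:340,150:360],None,fx=3,fy=3,interpolation=2))
"
```

```text
t 14.3667 tcp [ 0.4847  0.1953 -0.0144] F [ 0.2335 -1.7152  3.5383] w 22.80969030063286
yaw z -70.91864910130842 x [-0.0007 -0.0013 -1.    ]
(0.4836, 0.1968, 0.14) -> [-3.8599 -0.0168 -0.0406] rows 3.7027472487053488
```

View pics/w13.png

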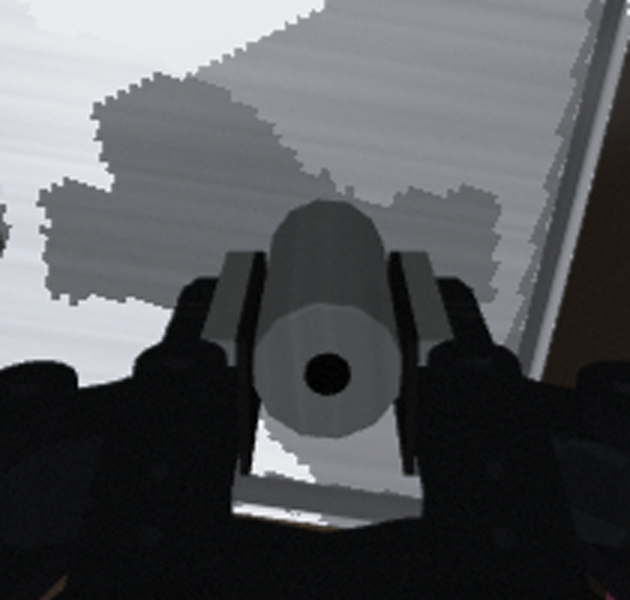

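play_rows(steps="-0.3 0 0 0 0 0 15;-0.7 0 0 0 0 0 15;-1.2 0 0 0 0 0 15;-1.8 0 0 0 0 0 15;-2.4 0 0 0 0 0 15;-3 0 0 0 0 0 15;-3.5 0 0 0 0 0 15;-3.8 0 0 0 0 0 15;-3.87 0 0 0 0 0 15;-3.87 0 0 0 0 0 15")

```text
t: 15.25
tool_pos: [0.4851, 0.1956, 0.1409]
orientation: [[0.001, 0.945, 0.327], [-0.001, 0.327, -0.945], [-1.0, 0.0, 0.001]]
ft_force: [0.7, -0.3, -1.5]
gripper_width: 0.0225
```

```bash
python3 -c "
from h import *
go((.533,-.1293,.14))
"
```

```text
t 15.25 tcp [0.4851 0.1956 0.1409] F [ 0.7044 -0.3398 -1.5422] w 22.54294244712319
yaw z -70.92439871613985 x [ 0.0007 -0.001  -1.    ]
(0.533, -0.1293, 0.14) -> [ 0.0314 -1.5226  8.0683] rows 7.8760509006040555
```

play_rows(steps="0 -0.1 0.5 0 0 0 15;0 -0.25 1.3 0 0 0 15;0 -0.4 2.1 0 0 0 15;0 -0.55 2.9 0 0 0 15;0 -0.7 3.7 0 0 0 15;0 -0.85 4.5 0 0 0 15;0 -1 5.3 0 0 0 15;0 -1.15 6.1 0 0 0 15;0 -1.3 6.9 0 0 0 15;0.02 -1.42 7.5 0 0 0 15;0.02 -1.5 7.9 0 0 0 15;0.02 -1.52 8.07 0 0 0 15;0.02 -1.52 8.07 0 0 0 15;0.02 -1.52 8.07 0 0 0 15")

```text
t: 16.42
tool_pos: [0.5327, -0.1281, 0.1396]
orientation: [[-0.001, 0.945, 0.327], [0.0, 0.327, -0.945], [-1.0, -0.001, -0.0]]
ft_force: [0.5, 0.4, -1.8]
gripper_width: 0.0222
```

```bash
python3 -c "
from h import *
go((.533,-.1293,.062))
"
```

```text
t 16.4167 tcp [ 0.5327 -0.1281  0.1396] F [ 0.4613  0.3892 -1.7992] w 22.21215170564602
yaw z -70.89299752784268 x [-0.0007  0.0002 -1.    ]
(0.533, -0.1293, 0.062) -> [ 1.9395 -0.0005  0.0321] rows 1.8607101290196413
```

play_rows(steps="0.3 0 0.03 0 0 0 15;0.8 0 0.03 0 0 0 15;1.3 0 0.03 0 0 0 15;1.7 0 0.03 0 0 0 15;1.94 0 0.03 0 0 0 15;1.94 0 0.03 0 0 0 15;1.94 0 0.03 0 0 0 15;1.94 0 0.03 0 0 0 15")

```text
t: 17.08
tool_pos: [0.5337, -0.1286, 0.0629]
orientation: [[0.001, 0.945, 0.328], [0.0, 0.328, -0.945], [-1.0, 0.001, 0.0]]
ft_force: [0.0, 0.5, -2.4]
gripper_width: 0.0226
```

```bash
python3 look.py 14 .534 -.1290
```

```text
t 17.0833 tcp [ 0.5337 -0.1286  0.0629] F [ 0.0062  0.5253 -2.3824] w 22.583612612872923
yaw z -70.8411841973847 x [ 0.0007  0.0001 -1.    ]
(0.534, -0.129, 0.062) -> [0.0229 0.0025 0.0119] rows 0.02488771802932979
(0.534, -0.129, 0.036) -> [0.6729 0.0021 0.0118] rows 0.6455904780326222
t 17.1833 tcp [ 0.5339 -0.129   0.0631] F [ 0.5353 -0.3463 -2.432 ] w 22.531265558893136
yaw z -70.87463254721838 x [ 0.0013 -0.0001 -1.    ]
```

View pics/w14.png

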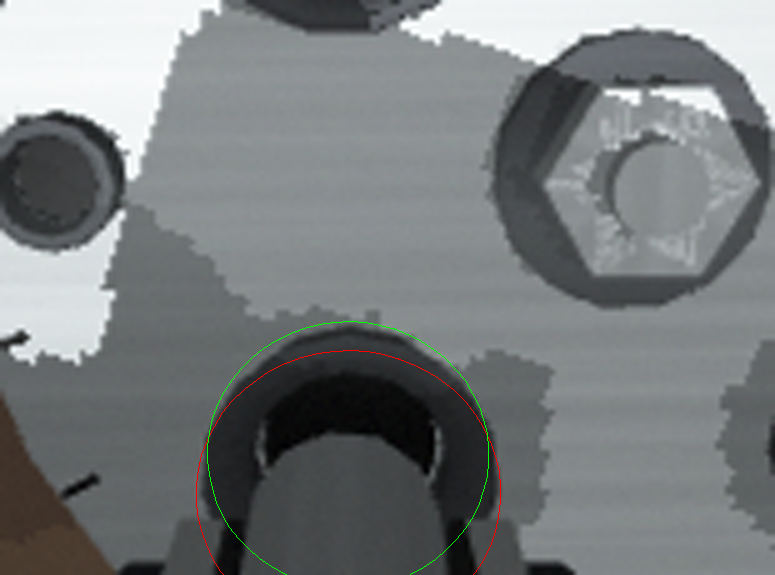

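play_rows(steps="0.1 -0.02 0.01 0 0 0 15;0.2 -0.02 0.01 0 0 0 15;0.3 -0.02 0.01 0 0 0 15;0.35 -0.02 0.01 0 0 0 15;0.35 -0.02 0.01 0 0 0 15")

```text
t: 17.6
tool_pos: [0.5329, -0.1296, 0.0484]
orientation: [[0.0, 0.945, 0.328], [0.0, 0.328, -0.945], [-1.0, 0.0, 0.0]]
ft_force: [0.4, -0.0, -1.2]
gripper_width: 0.0226
```

play_rows(steps="0.08 0 0 0 0 0 15;0.16 0 0 0 0 0 15;0.22 0 0 0 0 0 15;0.22 0 0 0 0 0 15")

```text
t: 17.93
tool_pos: [0.5335, -0.1294, 0.0393]
orientation: [[0.001, 0.945, 0.328], [0.0, 0.328, -0.945], [-1.0, 0.001, -0.0]]
ft_force: [3.2, 0.4, -4.0]
gripper_width: 0.0224
```

play_rows(steps="0.04 0 0 0 0 0 15;0.08 0 0 0 0 0 15;0.1 0 0 0 0 0 15;0.1 0 0 0 0 0 15")

```text
t: 18.27
tool_pos: [0.5339, -0.1293, 0.0365]
orientation: [[0.002, 0.945, 0.328], [-0.0, 0.328, -0.945], [-1.0, 0.002, 0.001]]
ft_force: [-2.6, 2.1, 14.1]
gripper_width: 0.0227
```

play_rows(steps="0 0 0 0 0 0 28;0 0 0 0 0 0 34;0 0 0 0 0 0 40;0 0 0 0 0 0 40;-0.3 0 0 0 0 0 40;-0.8 0 0 0 0 0 40;-1.4 0 0 0 0 0 40;-2 0 0 0 0 0 40;-2.5 0 0 0 0 0 50;-2.7 0 0 0 0 0 55;-2.7 0 0 0 0 0 55")

```text
t: 19.18
tool_pos: [0.5348, -0.1295, 0.1462]
orientation: [[0.005, 0.945, 0.328], [-0.001, 0.328, -0.945], [-1.0, 0.005, 0.002]]
ft_force: [0.6, -0.5, 0.3]
gripper_width: 0.0548
```

```bash
python3 -c "
from h import *
from plant import r
go((.6107,-.2246,.14))
w=r.capture('wrist');sd=r.capture('side');tp=r.capture('top')
cv2.imwrite('pics/w15.png',cv2.resize(w['image'],None,fx=1.56,fy=1.56,interpolation=2))
cv2.imwrite('pics/s15.png',cv2.resize(sd['image'][140:215,220:320],None,fx=7,fy=7,interpolation=2))
print(proj(w,(.6077,-.1023,.104)),proj(w,(.534,-.129,.104)),proj(w,(.6107,-.2246,.132)),proj(w,(.6107,-.2246,.104)),r.read_state()['q'])
"
```

```text
t 19.1833 tcp [ 0.5348 -0.1295  0.1462] F [ 0.6049 -0.5035  0.3134] w 54.838049272100996
yaw z -70.8721445556764 x [ 0.0052 -0.0008 -1.    ]
(0.6107, -0.2246, 0.14) -> [0.1655 1.0137 2.8681] rows 2.922271689261625
[256.0275 101.8403] [257.5129 199.132 ] [419.9552 154.746 ] [400.2693 150.2549] [ 24.6747  22.5068 -22.1441 103.2521   9.9851  56.1513 -72.3904]
```

View pics/w15.png

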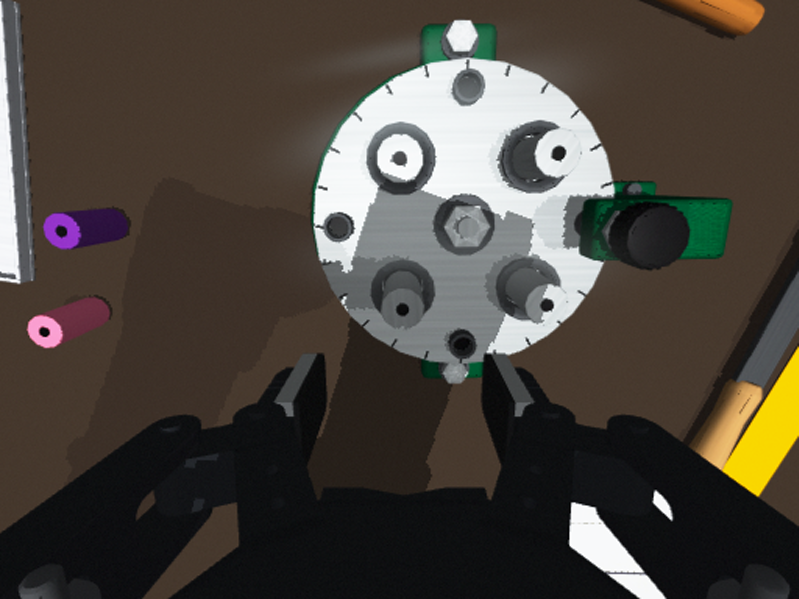

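View pics/s15.png

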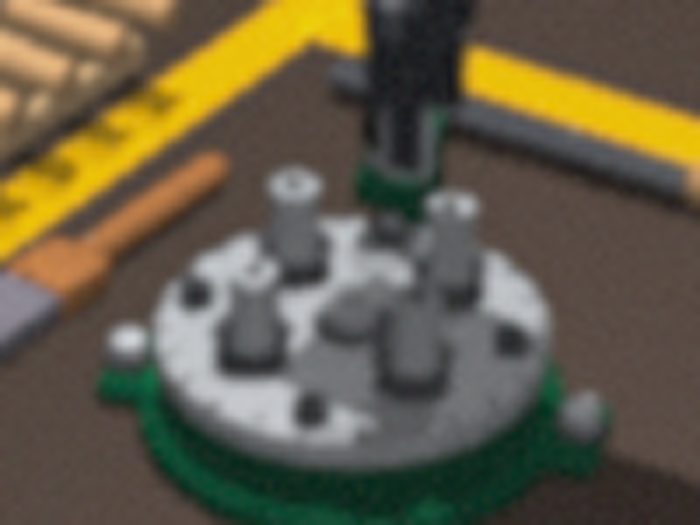

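play_rows(steps="0 0.15 0.4 0 0 0 55;0 0.35 1 0 0 0 55;0 0.6 1.7 0 0 0 55;0.1 0.82 2.3 0 0 0 55;0.2 0.97 2.75 0 0 0 55;0.25 1.01 2.88 0 0 0 55;0.25 1.01 2.88 0 0 0 55;0.25 1.01 2.88 0 0 0 55")

```text
t: 20.0
tool_pos: [0.6076, -0.2237, 0.1317]
orientation: [[-0.002, 0.945, 0.328], [0.002, 0.328, -0.945], [-1.0, -0.002, -0.002]]
ft_force: [-0.6, 0.2, 0.5]
gripper_width: 0.0549
```

```bash
python3 -c "
from h import *
from plant import r
go((.6108,-.225,.068))
w=r.capture('wrist');print(proj(w,(.6108,-.225,.132)))
a=cv2.resize(w['image'][90:290,130:390],None,fx=3,fy=3,interpolation=2)
q=np.array([proj(w,(.6108+.015*np.cos(t),-.225+.015*np.sin(t),.132)) for t in np.linspace(0,6.3,60)]);q=((q-[130,90]+.5)*3).astype(int);cv2.polylines(a,[q],1,(0,0,255),1)
cv2.imwrite('pics/w16.png',a)
"
```

```text
t 20.0 tcp [ 0.6076 -0.2237  0.1317] F [-0.6371  0.2271  0.5238] w 54.861486973324844
yaw z -70.83812591989609 x [-0.0023  0.0017 -1.    ]
(0.6108, -0.225, 0.068) -> [1.5925 0.067  0.0601] rows 1.5300502575868664
[261.6796 212.235 ]
```

View pics/w16.png

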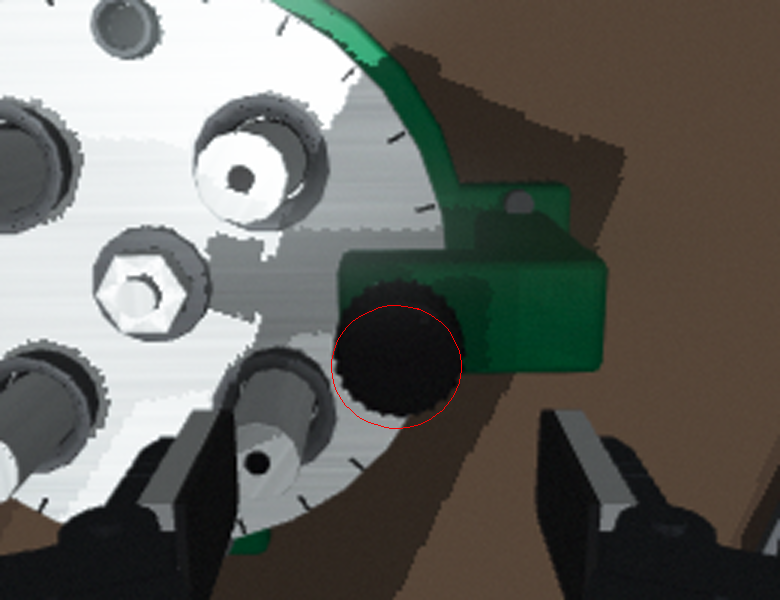

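play_rows(steps="0.1 0.1 0.06 0 0 0 55;0.4 0.1 0.06 0 0 0 55;0.8 0.1 0.06 0 0 0 55;1.2 0.1 0.06 0 0 0 55;1.5 0.1 0.06 0 0 0 55;1.58 0.1 0.06 0 0 0 55;1.58 0.1 0.06 0 0 0 55;1.58 0.1 0.06 0 0 0 55")

```text
t: 20.72
tool_pos: [0.6125, -0.2239, 0.0694]
orientation: [[-0.001, 0.944, 0.329], [0.002, 0.329, -0.944], [-1.0, -0.001, -0.002]]
ft_force: [0.2, 0.1, -0.3]
gripper_width: 0.0551
```

```bash
python3 -c "
from h import *
from plant import r
go((.6115,-.2248,.068))
w=r.capture('wrist');sd=r.capture('side')
a=cv2.resize(w['image'][100:340,130:390],None,fx=2.5,fy=2.5,interpolation=2)
cv2.imwrite('pics/w17.png',a)
cv2.imwrite('pics/s17.png',cv2.resize(sd['image'][120:205,230:320],None,fx=7,fy=7,interpolation=2))
"
```

```text
t 20.7167 tcp [ 0.6125 -0.2239  0.0694] F [ 0.2062  0.1007 -0.3166] w 55.096953297686056
yaw z -70.77858216735873 x [-0.0012  0.0015 -1.    ]
(0.6115, -0.2248, 0.068) -> [ 0.0359 -0.0313  0.0117] rows 0.047045111036612144
```

View pics/w17.png

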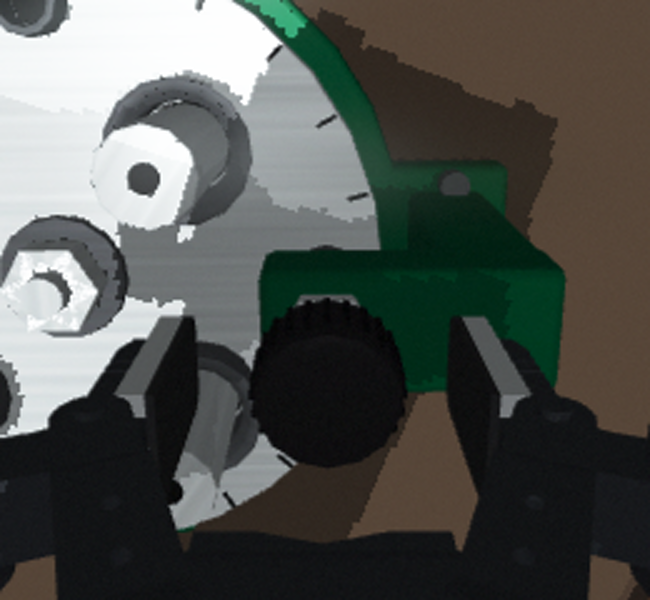

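View pics/s17.png

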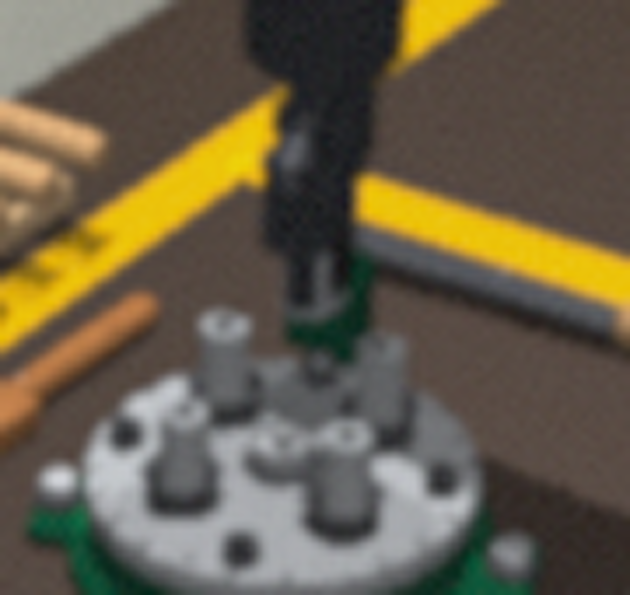

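play_rows(steps="0.03 0.03 0.02 0 0 0 55;0.03 0.03 0.02 0 0 0 45;0.03 0.03 0.02 0 0 0 34;0.03 0.03 0.02 0 0 0 25;0.03 0.03 0.02 0 0 0 20;0.03 0.03 0.02 0 0 0 20;0.03 0.03 0.02 0 0 0 20;0.03 0.03 0.02 0 0 0 20;0.03 0.03 0.02 0 0 0 20;0.03 0.03 0.02 0 0 0 20", grip_force=90)

```text
t: 21.65
tool_pos: [0.6147, -0.2244, 0.0697]
orientation: [[0.001, 0.944, 0.329], [0.001, 0.329, -0.944], [-1.0, 0.001, -0.001]]
ft_force: [-1.5, 0.3, 4.7]
gripper_width: 0.0276
```

```bash
python3 -c "
from h import *
from plant import r
go()
w=r.capture('wrist');sd=r.capture('side')
a=cv2.resize(w['image'][100:340,130:390],None,fx=2.5,fy=2.5,interpolation=2)
cv2.imwrite('pics/w18.png',a)
cv2.imwrite('pics/s18.png',cv2.resize(sd['image'][120:205,230:320],None,fx=7,fy=7,interpolation=2))
"
```

```text
t 21.65 tcp [ 0.6147 -0.2244  0.0697] F [-1.5275  0.3355  4.7399] w 27.603730046471394
yaw z -70.78421108450526 x [ 0.0007  0.001  -1.    ]
```

View pics/w18.png

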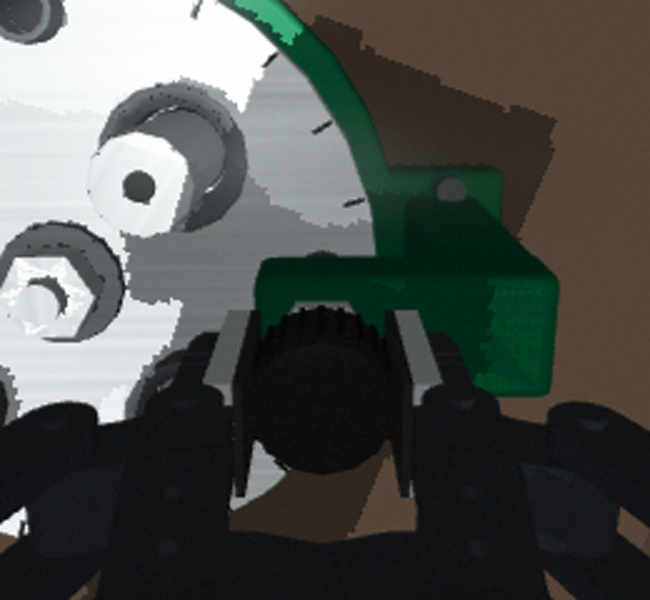

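View pics/s18.png

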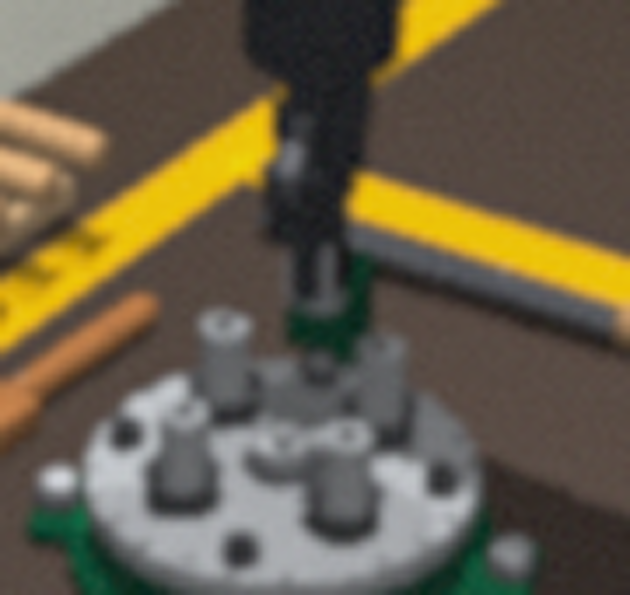

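play_rows(steps="-0.03 0 0 0 0 0 15;-0.07 0 0 0 0 0 15;-0.11 0 0 0 0 0 15;-0.15 0 0 0 0 0 15;-0.15 0 0 0 0 0 15", grip_force=100)

```text
t: 22.17
tool_pos: [0.6145, -0.2244, 0.0754]
orientation: [[0.0, 0.944, 0.329], [0.001, 0.329, -0.944], [-1.0, 0.001, -0.001]]
ft_force: [3.2, -0.6, -11.2]
gripper_width: 0.0275
```

play_rows(steps="-0.04 0 0 0 0 0 15;-0.08 0 0 0 0 0 15;-0.12 0 0 0 0 0 15;-0.16 0 0 0 0 0 15;-0.19 0 0 0 0 0 15;-0.21 0 0 0 0 0 15;-0.21 0 0 0 0 0 15")

```text
t: 22.75
tool_pos: [0.6145, -0.2244, 0.0836]
orientation: [[0.0, 0.944, 0.329], [0.001, 0.329, -0.944], [-1.0, 0.001, -0.001]]
ft_force: [6.3, -1.7, -15.0]
gripper_width: 0.0273
```

play_rows(steps="-0.03 0 0 0 0 0 15;-0.06 0 0 0 0 0 15;-0.06 0 0 0 0 0 15;-0.06 0 0 0 0 0 15")

```text
t: 23.08
tool_pos: [0.6143, -0.2244, 0.0841]
orientation: [[-0.001, 0.944, 0.329], [0.002, 0.329, -0.944], [-1.0, 0.0, -0.002]]
ft_force: [11.1, -2.4, -28.9]
gripper_width: 0.0271
```

play_rows(steps="-0.03 0.02 0 0 0 0 15;-0.03 0.02 0 0 0 0 15;-0.03 0.02 0 0 0 0 15;-0.03 0.02 0 0 0 0 15;-0.03 0.02 0 0 0 0 15;-0.03 0.02 0 0 0 0 15")

```text
t: 23.58
tool_pos: [0.6143, -0.2243, 0.0839]
orientation: [[-0.002, 0.944, 0.329], [0.002, 0.329, -0.944], [-1.0, -0.002, -0.003]]
ft_force: [6.3, -2.1, -22.1]
gripper_width: 0.0267
```

```bash
python3 -c "
from h import *
from plant import r
go()
w=r.capture('wrist');sd=r.capture('side');tp=r.capture('top')
a=cv2.resize(w['image'][60:340,100:400],None,fx=2,fy=2,interpolation=2)
cv2.imwrite('pics/w19.png',a)
cv2.imwrite('pics/s19.png',cv2.resize(sd['image'][120:320,130:330],None,fx=3,fy=3,interpolation=2))
cv2.imwrite('pics/t19.png',cv2.resize(tp['image'][80:280,90:350],None,fx=3,fy=3,interpolation=2))
go()
"
```

```text
t 23.5833 tcp [ 0.6143 -0.2243  0.0839] F [  6.2764  -2.1211 -22.1109] w 26.74979036783411
yaw z -70.78283017470768 x [-0.0024  0.0021 -1.    ]
t 23.7333 tcp [ 0.6143 -0.2243  0.084 ] F [  6.5816  -0.6614 -21.2341] w 27.21614568120331
yaw z -70.78145369562922 x [-0.0024  0.0021 -1.    ]
```

View pics/w19.png

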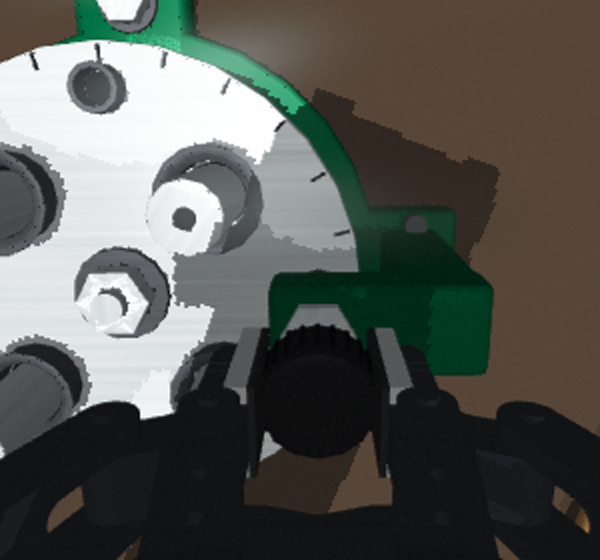

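View pics/s19.png

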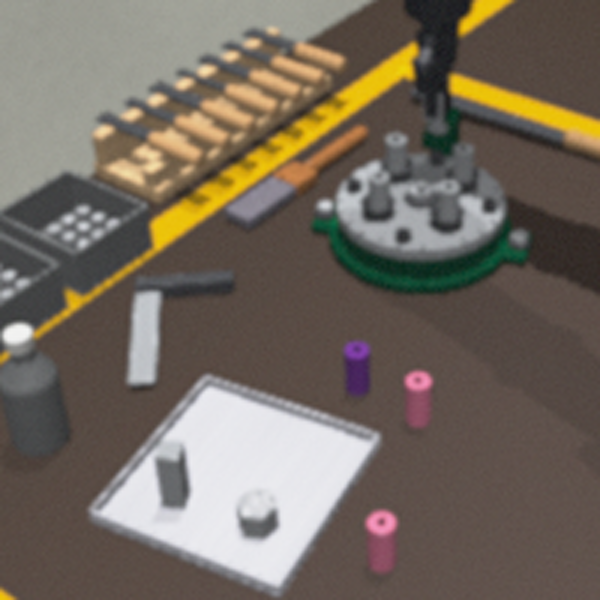

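View pics/t19.png

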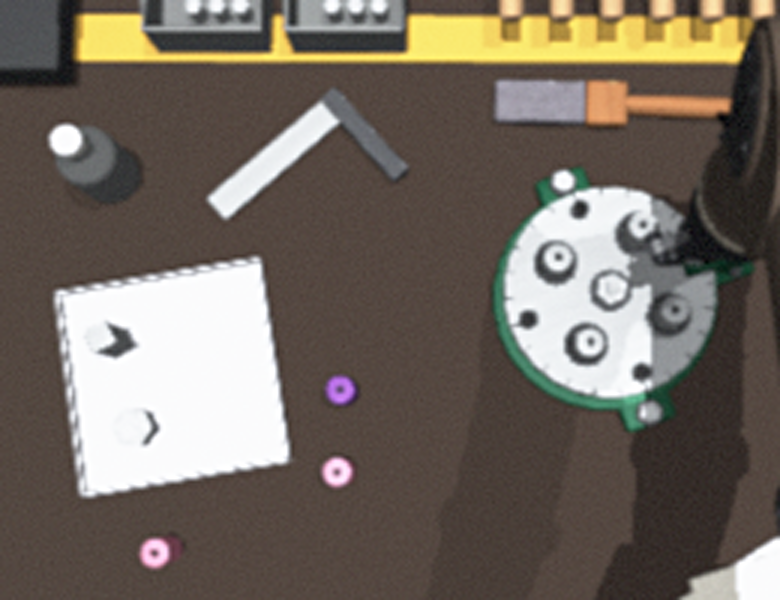

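```bash
python3 -c "
from plant import r
print(r.finish_job())
s=r.read_state();print(s['t'],s['tool_pos'],s['ft_force'],s['gripper_width'])"
```

```text
the job is handed in; nothing more can be done
None
the job is handed in; nothing more can be done
```

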